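# Turn the recipe binder to the next recipe and set out its ingredient tins

## Robot

A 7-joint arm with a two-finger parallel gripper is mounted at the origin on a cart in front of the work surface, level with it; the furniture and walls round the work are solid. World frame = base frame: x ahead of the robot, y to its left, z up, the work surface at z = 0. Lengths are in m, angles in rad, forces in N, time in s.
With the tool pointing down it reaches from about 0.425 to 0.875 m from the base axis. Payload 4.7 kg.
Tool frame: the origin (TCP) lies at the very end of the fingers, on their centre line; the grasp point (between the pads) lies 19 mm behind it; z points along the fingers, y is the line along which they close (so a half turn about z gives the same grasp; the last joint's range is limited). The gripper opens to 87 mm and grips with 3 to 60 N. Pads are 19 mm wide; open, the fingers measure 117 mm over their backs; the gripper's body (75 mm by 190 mm) begins 51 mm behind the grasp point.
Start: joints at [1.358, 0.321, -0.07, 1.45, 0.023, 1.371, -0.057], TCP at [0.146, -0.633, 0.187] pointing down, gripper open.
Joint ranges: [-2.86, 2.86], [-0.3, 2.09], [-1.38, 1.24], [0.06, 2.45], [-1.56, 4.7], [0.09, 2.05], [-2.69, 2.69]. Speed limits (rad/s): [2.57, 2.57, 3.14, 3.14, 3.14, 3.14, 3.14].

## Interface

Orientations are given as a rotation vector (axis times angle).
In Python, from rig import arm gives the robot as it stands.
- The arm moves only by the shell command python3 jog.py 'ROWS'. ROWS is rows parted by semicolons, their numbers by spaces, 1 to 20 of them, each of 7 numbers: dx, dy, dz in m, then a rotation vector rx, ry, rz in rad, then the finger opening in m; each row shifts and turns the commanded pose from where the row before left it, along the tool's axes as they then stand; what a row does not reach is not made up. A row lasts 1/8 s, in which the tool goes at most 0.0625 m and 0.188 rad, less where a joint would pass 70% of its speed; a pose out of reach is approached as far as the arm can. The fingers move at their own pace and stop on an object; the grip force is fixed at half the most. Time passes only in rows, so rows that do not move let the fingers close. It prints the time, the measured TCP pose, the force, the opening and the grip force at its end.
- arm.state(): the state, without advancing time (a new reading comes with each control period).
- arm.camera(name): name is "scene" or "top" or "wrist"; returns the picture (420x560x3 uint8, blue, green, red); there is no depth.
- arm.camera_params(name): a dict with "fx", "fy", "cx", "cy" (pixels), "dist" ([k1, k2, p1, p2, k3] as OpenCV has them; the pictures are not rectified), "extrinsics" (4x4, takes a point from camera to world coordinates). Camera axes: x right, y down, z forward; pixel columns grow to the right and rows downward; lengths in m; the calibration is good to about 2 mm. A picture is of the moment at which its call begins: read the wrist's pose just before it. camera_params takes no time and is no camera call; for the wrist camera it gives the pose at the moment of the call.
- arm.hand_in(): hands the job in; it is judged then, once.
The state is a dict: "t": time; "joint_positions": joint angles; "dq": joint speeds; "joint_efforts": joint torques, N m; "position": TCP position; "tool_rot": TCP orientation; "wrist_force": force on the tool from outside, world axes, zero at the start; "wrist_torque": the same for the moment, N m; "opening": finger opening in m; "finger_force": force on a finger pad.
Only numpy, scipy, OpenCV 4.12 (cv2) and the standard library are available. Lean on these libraries where they do the work, as an engineer would, in place of code of your own. Each camera call takes 0.05 s, during which the arm holds its last target. There are 200 camera calls.

## Task

Get the worktop ready for the next recipe: first turn the top leaf of the ring binder, and that one only, over on its rings so that it lies flat on the other side. Then stand every square metal tin that is there upright on the chopping board, lid up and wholly on the board, and press each lid down until it is fully home. Leave the spice jars at the back alone.

Things in the scene. Friction and masses are not known exactly. Their poses are not given: they have to be found in the camera images.
- binder: small grey ring binder lying open, fixed, 170 mm along the spine, 280 mm over both covers, 53 mm high at the rings. Origin: worktop level, far end of the spine; +x along the spine away from the robot, +y to the left cover. Ring axis along x, 31 mm up. Paper stacks 28 mm high end 106 mm either side of it; covers beyond are 4 mm high.
- leaf_top (a joint): angle of the topmost stiff leaf about the ring axis: 0 = flat on the right-hand stack (start), pi/2 = upright, pi = turned over, flat on the left-hand stack. The hinge is almost free: let go, the leaf drops to the side it leans to.
- leaf_top_tab (a point): grey tab (white label) of the topmost leaf, centre: 36 mm along the spine, 29 mm out from the leaf, 5 mm thick, clear below. It is 127 mm from the ring axis (the leaf ends at 109 mm), 3 mm above the leaf's hinge plane, 45 mm beyond the spine's middle, 34 mm above the worktop at the start. Pinch it from above by its two ends (closing along the spine); it swings in the fingers as the leaf turns.
- leaf_next (a joint): angle of the second leaf, that lies just under the topmost one (0 = flat on the right-hand stack; it stays there). Same form; its tab is 90 mm nearer the robot than the other.
- board: wooden chopping board lying flat and fixed in place, 240 mm (its x) by 340 mm (its y) by 22 mm thick; origin at the centre of the underside.
- tin_a: square metal ingredient tin (may be absent: None), 58 x 58 mm, 105 mm tall with its lid home, about 0.3 kg; wooden press-on lid 15 mm thick, same outline. Origin: centre of the underside; +z runs to the lid (straight up when it stands properly); metal body z = 0 to 90 mm. At the start it lies on a side behind the binder, its lid roughly towards the robot.
- tin_b: square metal ingredient tin (may be absent: None), 58 x 58 mm, 105 mm tall with its lid home, about 0.3 kg; wooden press-on lid 15 mm thick, same outline. Origin: centre of the underside; +z runs to the lid (straight up when it stands properly); metal body z = 0 to 90 mm. At the start it lies on a side behind the binder, its lid roughly towards the robot.
- tin_c: square metal ingredient tin (may be absent: None), 58 x 58 mm, 105 mm tall with its lid home, about 0.3 kg; wooden press-on lid 15 mm thick, same outline. Origin: centre of the underside; +z runs to the lid (straight up when it stands properly); metal body z = 0 to 90 mm. At the start it stands upside down on its lid behind the binder.
- tin_a_lid (a joint): how far the lid of tin_a stands proud of fully home (m): 0 = pressed fully home, 0.006 at the start, 0.008 at most. It slides stiffly (about 10 N) along the tin's z and stays where it is left.
- tin_a_lid_top (a point): centre of the outer face of the lid of tin_a, 105 mm above the underside when the lid is home.
- tin_b_lid (a joint): how far the lid of tin_b stands proud of fully home (m): 0 = pressed fully home, 0.006 at the start, 0.008 at most. It slides stiffly (about 10 N) along the tin's z and stays where it is left.
- tin_b_lid_top (a point): centre of the outer face of the lid of tin_b, 105 mm above the underside when the lid is home.
- tin_c_lid (a joint): how far the lid of tin_c stands proud of fully home (m): 0 = pressed fully home, 0.006 at the start, 0.008 at most. It slides stiffly (about 10 N) along the tin's z and stays where it is left.
- tin_c_lid_top (a point): centre of the outer face of the lid of tin_c, 105 mm above the underside when the lid is home.
- spice_jar_green: small glass spice jar with a green cap, 46 x 46 x 106 mm, among the things along the back; bystander, not to be disturbed. Origin at the centre of its underside.
- spice_jar_black: small glass spice jar with a black cap, 41 x 41 x 105 mm, among the things along the back; bystander, not to be disturbed. Origin at the centre of its underside.

How it is judged:
On the way, in this order (a step that is already met when the one before it is completed fails the run):
1. the top leaf is turned over and lies flat on the left-hand stack (value of joint leaf_top above 3 rad and value of joint leaf_next below 0.1 rad), for 0.2 s.
2. then every tin there is stands upright on the board with its lid fully home (angle between each of tin_a, tin_b, tin_c's own z axis and vertical below 0.1 rad and z of tin_a in the frame of board between 0.014 and 0.03 m and x of tin_a in the frame of board between -0.095 and 0.095 m and y of tin_a in the frame of board between -0.145 and 0.145 m and value of joint each of tin_a_lid, tin_b_lid, tin_c_lid below 0.0015 m and linear speed of each of tin_a, tin_b, tin_c below 0.02 m/s and z of tin_b in the frame of board between 0.014 and 0.03 m and x of tin_b in the frame of board between -0.095 and 0.095 m and y of tin_b in the frame of board between -0.145 and 0.145 m and z of tin_c in the frame of board between 0.014 and 0.03 m and x of tin_c in the frame of board between -0.095 and 0.095 m and y of tin_c in the frame of board between -0.145 and 0.145 m), for 0.2 s.
At the end, for the whole second after the job is handed in: The top leaf lies turned over on the left stack (within 0.14 rad of flat) and the second leaf is still on the right; every tin present stands upright (within 0.1 rad) at rest on the chopping board, its whole underside on the board, with its lid home to within 1.5 mm (all of step 1 and all of step 2); the robot touches nothing.
It fails at once if the second leaf is lifted along with the first (value of joint leaf_next above 0.6 rad).
It fails at once if a spice jar is moved more than 4 cm (distance of any of spice_jar_green, spice_jar_black from where it was at the start of the episode above 0.04 m).
Of tin_a, tin_b, tin_c only 2 to 3 are there at a start; the rules pass over those that are not, and their reading is None.
At some moment in a run one of tin_a, tin_b, tin_c may be knocked a few centimetres aside while the robot is not near it.
Once in a run the grip may slacken for a moment while it holds something.
It also fails if it takes over 210 s, if anything falls off the work surface, if the arm or the gripper's body presses on something with over 40 N, if the wrist force passes 120 N, or if a joint passes its speed limit or range.

## Working session

There is one attempt and no reset: what is moved stays moved. The work goes in short steps, Python scripts to look and compute and a shell command to move; the robot and the scene stay as the last step left them, time stands still between calls to the robot, and variables do not carry over. Pictures are saved under pics/ and viewed, at most 14 in all, crops included, and the job is handed in when it is done.

```bash
ls; mkdir -p pics
cat > h.py <<'E'
import numpy as np, cv2
from scipy.spatial.transform import Rotation as R
from rig import arm
def snap(n,f):
    P=arm.camera_params(n); im=arm.camera(n); cv2.imwrite(f'pics/{f}.png',im); return im,P
def ray(P,uv):
    K=np.array([[P['fx'],0,P['cx']],[0,P['fy'],P['cy']],[0,0,1]])
    p=cv2.undistortPoints(np.array(uv,float).reshape(-1,1,2),K,np.array(P['dist'],float)).reshape(-1,2)
    E=np.array(P['extrinsics']); d=np.c_[p,np.ones(len(p))]@E[:3,:3].T
    return E[:3,3],d
def plane(P,uv,z):
    o,d=ray(P,uv); return o+d*((z-o[2])/d[:,2])[:,None]
E
python3 - <<'E'
from h import *
s=arm.state(); print(s['t'],s['position'],s['tool_rot'],s['opening'])
print(R.from_rotvec(s['tool_rot']).as_matrix().round(3))
for n in('scene','top'):
    im,P=snap(n,n+'0'); print(n,np.array(P['extrinsics']).round(3).tolist(),P['fx'])
E
```

```text
jog.py
pics
rig.py
0.0 [ 0.14598144 -0.63274576  0.1861538 ] [-3.11949946e+00 -3.55353994e-01  4.84651562e-04] 0.08676463729979766
[[ 0.974  0.225 -0.001]
 [ 0.225 -0.974  0.002]
 [-0.    -0.002 -1.   ]]
scene [[-0.659, -0.508, 0.554, 0.006], [-0.752, 0.432, -0.498, 0.493], [0.014, -0.745, -0.667, 0.805], [0.0, 0.0, 0.0, 1.0]] 393.220082121989
top [[-0.017, -0.992, 0.127, 0.459], [-1.0, 0.016, -0.009, -0.03], [0.007, -0.127, -0.992, 1.165], [0.0, 0.0, 0.0, 1.0]] 465.70069030116434
```

View pics/top0.png

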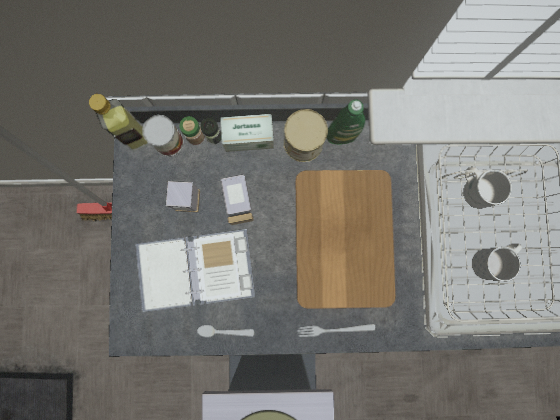

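View pics/scene0.png

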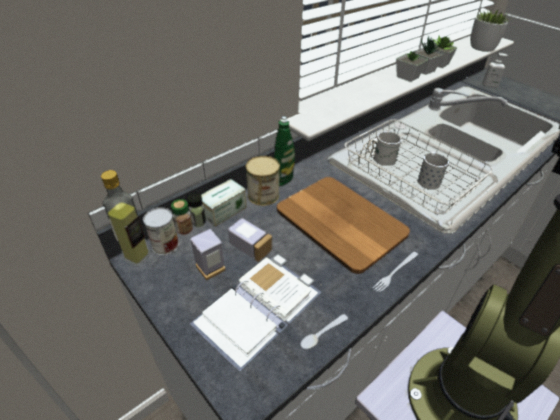

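The top view shows the binder at (195,272), with its tabs on the right edge near (240,243) and (247,283). One tin lies at (237,198) with its lid toward the robot, and the upside-down tin is at (181,195). The board is at (345,238) and the jars at (190,128) and (210,130). The third tin is absent.

Run:
```python
import cv2
im=cv2.imread('pics/top0.png')
a=cv2.resize(im[155:315,130:270],None,fx=5,fy=5*0.75 if 0 else 3.75*1,interpolation=cv2.INTER_CUBIC)
a=cv2.resize(im[160:310,130:270],None,fx=4,fy=4,interpolation=cv2.INTER_CUBIC)
cv2.imwrite('pics/c0.png',a)
```

```text
(no output)
```

View pics/c0.png

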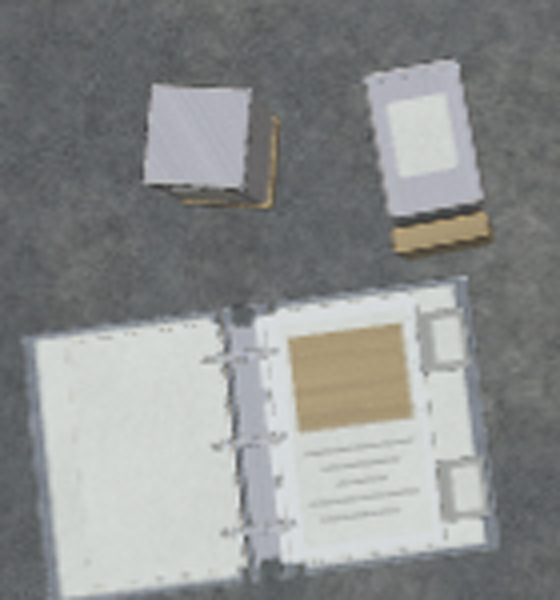

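The crop shows the cover corners at (22,340), (467,277) and (497,547), the far tab at about (444,341), and the upright tin's base corners at (152,84), (252,88), (243,190) and (144,184). The lying tin spans (365,75), (459,60), (490,238) and (395,255).

```bash
cat >> h.py <<'E'
def crop(uv): return np.array(uv,float)/4+[130,160]
E
python3 - <<'E'
from h import *
P=arm.camera_params('top')
f=lambda uv,z: plane(P,crop(uv),z).round(3)
c=f([(22,340),(467,277),(497,547),(55,600)],.004); print('covers',c.tolist())
for i in range(4): print(np.linalg.norm(c[i]-c[i-1]).round(3))
ex=(c[0]+c[1]-c[2]-c[3])[:2]; ex/=np.linalg.norm(ex); ey=np.array([-ex[1],ex[0]]); 
mid=c.mean(0)[:2]; print('yaw',np.arctan2(ex[1],ex[0]),'mid',mid)
print('pred tab', mid+ex*.045-ey*.127)
t=f([(430,313),(463,308),(470,365),(437,371)],.036); print('tab',t.tolist(),t.mean(0))
print('spine', f([(240,310),(268,570)],.04).tolist())
b=f([(152,84),(252,88),(243,190),(144,184)],.111); print('tinC',b.tolist(),b.mean(0),[np.linalg.norm(b[i]-b[i-1]).round(3) for i in range(4)])
b=f([(365,75),(459,60),(483,205),(387,217)],.058); print('tinA body',b.tolist(),b.mean(0),[np.linalg.norm(b[i]-b[i-1]).round(3) for i in range(4)])
# board by colour
im=cv2.imread('pics/top0.png'); h=cv2.cvtColor(im,cv2.COLOR_BGR2HSV)
m=((h[...,0]>5)&(h[...,0]<25)&(h[...,1]>80)).astype(np.uint8); m[:, :280]=0; m[:160]=0; m[:,400:]=0
r=cv2.minAreaRect(max(cv2.findContours(m,0,2)[0],key=cv2.contourArea)); print(r)
b=plane(P,cv2.boxPoints(r),.022); print('board',b.round(3).tolist(),b.mean(0))
E
```

```text
covers [[0.512, 0.324, 0.004], [0.547, 0.046, 0.004], [0.38, 0.029, 0.004], [0.352, 0.3, 0.004]]
0.162
0.28
0.168
0.272
yaw 0.12473135884965303 mid [0.44775 0.17475]
pred tab [0.50820024 0.05433502]
tab [[0.523, 0.066, 0.036], [0.525, 0.046, 0.036], [0.491, 0.042, 0.036], [0.488, 0.062, 0.036]] [0.50675 0.054   0.036  ]
spine [[0.526, 0.181, 0.04], [0.371, 0.163, 0.04]]
tinC [[0.653, 0.219, 0.111], [0.649, 0.161, 0.111], [0.59, 0.166, 0.111], [0.595, 0.223, 0.111]] [0.62175 0.19225 0.111  ] [np.float64(0.058), np.float64(0.058), np.float64(0.059), np.float64(0.057)]
tinA body [[0.666, 0.103, 0.058], [0.674, 0.046, 0.058], [0.586, 0.032, 0.058], [0.579, 0.09, 0.058]] [0.62625 0.06775 0.058  ] [np.float64(0.088), np.float64(0.058), np.float64(0.089), np.float64(0.058)]
((345.0, 238.5), (137.0, 98.0), 90.0)
board [[0.691, -0.08, 0.022], [0.688, -0.326, 0.022], [0.35, -0.31, 0.022], [0.355, -0.073, 0.022]] [ 0.52123291 -0.19709553  0.022     ]
```

```bash
cat >> h.py <<'E'
def need(*pts):
    "tool-axis deltas from here through successive world points"
    s=arm.state(); M=R.from_rotvec(s['tool_rot']).as_matrix(); p=np.array(s['position'])
    print('t',round(s['t'],2),'p',p.round(4),'F',np.round(s['wrist_force'],1),'open',round(s['opening'],4)); print('axes\n',M.round(3))
    for q in pts:
        d=np.array(q)-p; print(np.round(q,3),'->',(M.T@d).round(4)); p=np.array(q)
E
python3 jog.py '0 0 -0.03 0 0 -0.183 0.087; 0 0 0 0 0 -0.183 0.087; 0 0 0 0 0 -0.183 0.087; 0 0 0 0 0 -0.183 0.087; 0 0 0 0 0 -0.183 0.087; 0 0 0 0 0 -0.183 0.087; 0 0 0 0 0 -0.183 0.087; 0 0 0 0 0 -0.183 0.087'
python3 -c "
from h import *
need((.48,-.38,.22),(.507,.054,.12),(.507,.054,.022))"
```

```text
t: 1.1
position: [0.146, -0.633, 0.2166]
tool_rot: [-2.076, -2.356, -0.001]
wrist_force: [0.7, -0.2, -0.1]
opening: 0.0868
finger_force: 0.0
t 1.1 p [ 0.146  -0.633   0.2166] F [ 0.7 -0.2 -0.1] open 0.0868
axes
 [[-0.126  0.992 -0.   ]
 [ 0.992  0.126  0.001]
 [ 0.001 -0.    -1.   ]]
[ 0.48 -0.38  0.22] -> [ 0.2091  0.3632 -0.0032]
[0.507 0.054 0.12 ] -> [0.427  0.0814 0.1005]
[0.507 0.054 0.022] -> [-0.0001  0.      0.098 ]
```

```bash
python3 jog.py '0.03 0.052 0 0 0 0 0.087; 0.03 0.052 0 0 0 0 0.087; 0.03 0.052 0 0 0 0 0.087; 0.03 0.052 0 0 0 0 0.087; 0.03 0.052 0 0 0 0 0.087; 0.03 0.052 0 0 0 0 0.087; 0.03 0.052 0 0 0 0 0.087; 0.053 0.01 0.006 0 0 0 0.062; 0.053 0.01 0.006 0 0 0 0.062; 0.053 0.01 0.006 0 0 0 0.062; 0.053 0.01 0.006 0 0 0 0.062; 0.053 0.01 0.006 0 0 0 0.062; 0.053 0.01 0.006 0 0 0 0.062; 0.053 0.01 0.006 0 0 0 0.062; 0.053 0.01 0.006 0 0 0 0.062; 0 0 0 0 0 0 0.062'
python3 -c "
from h import *
need((.507,.054,.022)); im,P=snap('wrist','w1')
p=np.array(P['extrinsics']);print(p.round(3))"
```

```text
t: 3.1
position: [0.51, 0.0549, 0.1688]
tool_rot: [-2.072, -2.359, -0.001]
wrist_force: [-0.2, -0.5, -0.2]
opening: 0.0624
finger_force: 0.0
t 3.1 p [0.51   0.0549 0.1688] F [-0.2 -0.5 -0.2] open 0.0624
axes
 [[-0.129  0.992 -0.001]
 [ 0.992  0.129  0.002]
 [ 0.002 -0.001 -1.   ]]
[0.507 0.054 0.022] -> [-0.0008 -0.003   0.1468]
[[ 0.992  0.126  0.031  0.502]
 [ 0.129 -0.96  -0.249  0.123]
 [-0.001  0.251 -0.968  0.367]
 [ 0.     0.     0.     1.   ]]
```

View pics/w1.png

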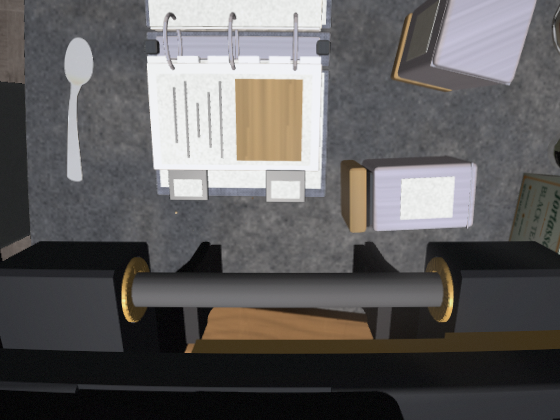

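The wrist view shows the far (top) tab with corners (266,171), (304,171), (305,201) and (267,201), and spine end blocks at (152,47) and (323,47). The lying tin has its body at (371-473,160-229) and its lid on the left at about x=342-366.

Run:
```python
from h import *
P=arm.camera_params('wrist')
t=plane(P,[(266,171),(304,171),(305,201),(267,201)],.0365); print(t.round(4).tolist(),t.mean(0))
a=plane(P,[(152,47),(323,47)],.031); print(a,np.arctan2(*(a[1]-a[0])[1::-1]))
b=plane(P,[(371,163),(473,158),(475,228),(373,231)],.058);print('tin',b.round(4).tolist(),b.mean(0))
need((*t.mean(0)[:2],.022))
```

```text
[[0.49, 0.067, 0.0365], [0.524, 0.0713, 0.0365], [0.5287, 0.0439, 0.0365], [0.494, 0.0396, 0.0365]] [0.50917179 0.05547304 0.0365    ]
[[0.38045464 0.16088532 0.031     ]
 [0.52594789 0.17824409 0.031     ]] 0.1187484958387493
tin [[0.5775, 0.0884, 0.058], [0.6631, 0.1039, 0.058], [0.6805, 0.0436, 0.058], [0.5902, 0.0295, 0.058]] [0.62784094 0.06634785 0.058     ]
t 3.15 p [0.5104 0.0515 0.1689] F [-0.1 -1.7  0.8] open 0.0622
axes
 [[-0.125  0.992 -0.001]
 [ 0.992  0.125  0.   ]
 [ 0.    -0.001 -1.   ]]
[0.509 0.055 0.022] -> [ 0.0041 -0.0006  0.1469]
```

```bash
python3 jog.py '0.001 -0.001 0.06 0 0 0 0.062; 0 -0.001 0.06 0 0 0 0.062; 0 0 0.026 0 0 0 0.062; 0 0 0 0 0 0 0.062; 0 0 0 0 0 0 0.0; 0 0 0 0 0 0 0; 0 0 0 0 0 0 0; 0 0 0 0 0 0 0; 0 0 0 0 0 0 0'
```

```text
t: 4.28
position: [0.509, 0.0499, 0.0234]
tool_rot: [2.084, 2.35, 0.0]
wrist_force: [1.4, -1.0, 0.8]
opening: 0.0198
finger_force: 0.0
```

```bash
python3 -c "
from h import *
need(); im,P=snap('wrist','w2'); im,P=snap('top','t2')
a=im[200:310,130:270]; b=cv2.imread('pics/w2.png')
cv2.imwrite('pics/v2.png',np.hstack([cv2.resize(b,(400,300)),cv2.resize(a,(382,300),interpolation=2)]))"
```

```text
t 4.28 p [0.509  0.0499 0.0234] F [ 1.4 -1.   0.8] open 0.0198
axes
 [[-0.12   0.993  0.   ]
 [ 0.993  0.12  -0.   ]
 [-0.     0.    -1.   ]]
```

View pics/v2.png

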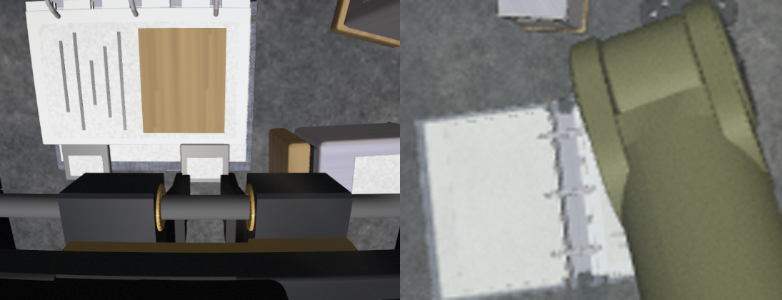

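Run:
```python
from h import *
P=arm.camera_params('wrist');s=arm.state();print(s['opening'],s['position'],s['finger_force'])
K=np.array([[P['fx'],0,P['cx']],[0,P['fy'],P['cy']],[0,0,1]]);E=np.linalg.inv(P['extrinsics'])
def pr(q): return cv2.projectPoints(np.array(q,float).reshape(-1,1,3),cv2.Rodrigues(E[:3,:3])[0],E[:3,3],K,np.array(P['dist']))[0].reshape(-1,2).round(0).tolist()
print('tcp',pr(s['position']),'grasp',pr(np.array(s['position'])+[0,0,.019]))
f=lambda a:(np.array(a,float)*1.4).tolist()
t=plane(P,f([(181,144),(228,144),(229,181),(180,179)]),.0365);print(t.round(4).tolist(),t.mean(0))
```

```text
0.01164252267895066 [0.50889814 0.04998254 0.02325222] 0.0
tcp [[285.0, 238.0]] grasp [[285.0, 250.0]]
[[0.4897, 0.0723, 0.0365], [0.5233, 0.0764, 0.0365], [0.5281, 0.0483, 0.0365], [0.4915, 0.0455, 0.0365]] [0.5081298  0.06060795 0.0365    ]
```

Run:
```python
import cv2
b=cv2.imread('pics/w2.png');cv2.imwrite('pics/w2c.png',cv2.resize(b[190:350,200:400],None,fx=3.5,fy=3.5,interpolation=2))
```

```text
(no output)
```

View pics/w2c.png

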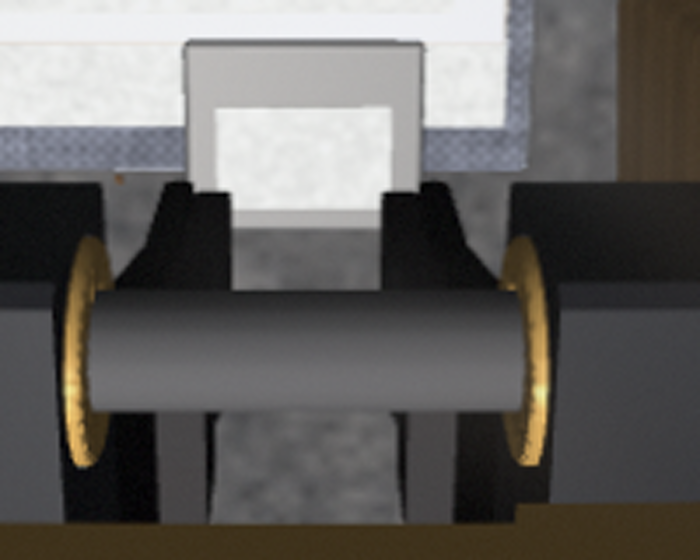

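Run:
```python
from h import *
P=arm.camera_params('wrist');s=arm.state()
M=np.eye(4);M[:3,:3]=R.from_rotvec(s['tool_rot']).as_matrix();M[:3,3]=s['position']
T=np.linalg.inv(M)@np.array(P['extrinsics']);print(T.round(4),P['fx'],P['dist'])
C=np.linalg.inv(T);K=np.array([[P['fx'],0,P['cx']],[0,P['fy'],P['cy']],[0,0,1]])
for x in(-.0095,.0095):
  for z in(0,-.019,-.04,-.06):
    q=np.array([[x,y,z] for y in(-.031,.031,-.01,.01)])
    print(x,z,cv2.projectPoints(q,cv2.Rodrigues(C[:3,:3])[0],C[:3,3],K,np.array(P['dist']))[0].reshape(-1,2).round(0).tolist())
```

```text
[[ 6.000e-04 -9.674e-01 -2.531e-01  6.870e-02]
 [ 1.000e+00  7.000e-04 -4.000e-04  1.000e-03]
 [ 6.000e-04 -2.531e-01  9.674e-01 -1.979e-01]
 [ 0.000e+00  0.000e+00  0.000e+00  1.000e+00]] 369.24156777254126 [-0.05606834  0.          0.          0.          0.        ]
-0.0095 0 [[231.0, 254.0], [340.0, 254.0], [268.0, 254.0], [303.0, 254.0]]
-0.0095 -0.019 [[226.0, 267.0], [344.0, 267.0], [266.0, 267.0], [304.0, 267.0]]
-0.0095 -0.04 [[219.0, 285.0], [351.0, 285.0], [264.0, 285.0], [306.0, 285.0]]
-0.0095 -0.06 [[211.0, 307.0], [359.0, 307.0], [261.0, 307.0], [309.0, 307.0]]
0.0095 0 [[230.0, 222.0], [341.0, 222.0], [268.0, 222.0], [303.0, 222.0]]
0.0095 -0.019 [[225.0, 233.0], [346.0, 233.0], [266.0, 233.0], [305.0, 233.0]]
0.0095 -0.04 [[217.0, 247.0], [353.0, 247.0], [263.0, 247.0], [307.0, 247.0]]
0.0095 -0.06 [[208.0, 265.0], [362.0, 265.0], [260.0, 265.0], [310.0, 265.0]]
```

Run:
```python
import cv2
for f in('w1','w2'):
  g=cv2.cvtColor(cv2.imread(f'pics/{f}.png'),cv2.COLOR_BGR2GRAY)
  for r in range(216,272,6): print(f,r,''.join('#' if v<40 else '+' if v<90 else '.' for v in g[r,170:410:2]))
```

```text
w1 216 ++.+++++++....+++........+++++++..............................................+.......++++.........+++..................
w1 222 .+.++++++++++.+++.....................................+......+..........................++.........+++..................
w1 228 +.+.++.+++.+.+++.+.......++++...........................................................................................
w1 234 +++.+++++.+++++..........+.+...........++.++............................................................................
w1 240 +++++.++++.+...++++.....++..........................++.............................................+....................
w1 246 +++.+..++++..++###########...+.+.............+++...+........................................###########.................
w1 252 +++++.++....+#############....++...+...................++...................................#############...............
w1 258 .....+.++++###############..........................+.....+...................+..+++++......###############+............
w1 264 ++++++++##################+......+..+....................++..........
[... 759 characters left out ...]
................++..++.....................++++++++++++++...
w2 246 ##############################......+.##########......................##########+...+...################################
w2 252 ##############################+++....###########......................###########.......################################
w2 258 ###########################++#+.+++.############+....................+############.....+#++#############################
w2 264 ##########################+++++...##############+....................+##############+..+++++############################
w2 270 #########################+.+++++################+.......++++.........+#################++++.+###########################
```

```bash
python3 jog.py '0 0 0 0 0 0 0.062; 0 0 0 0 0 0 0.062; 0 0 0 0 0 0 0.062; 0 0 0 0 0 0 0.062; 0 0 0 0 0 0 0.062; 0.003 0 0.005 0 0 0 0.062; 0 0 0.007 0 0 0 0.062; 0 0 0 0 0 0 0.062'
python3 -c "
from h import *
need(); im,P=snap('wrist','w3')
g=cv2.cvtColor(im,cv2.COLOR_BGR2GRAY)
for r in range(216,272,6): print(r,''.join('#' if v<40 else '+' if v<90 else '.' for v in g[r,170:410:2]))"
```

```text
t: 5.38
position: [0.5078, 0.053, 0.0103]
tool_rot: [-2.083, -2.35, 0.002]
wrist_force: [-0.2, 0.2, 0.6]
opening: 0.0621
finger_force: 0.0
t 5.38 p [0.5078 0.053  0.0103] F [-0.2  0.2  0.6] open 0.0621
axes
 [[-0.12   0.993 -0.002]
 [ 0.993  0.12   0.   ]
 [ 0.    -0.002 -1.   ]]
216 ...........................................................................................................+++++++++++++
222 ...........................................................................................................+++++++++++++
228 ......................................................................................................++++++++++++++++++
234 ...........................................................................................................+++++++++++++
240 ..........................................................................................................++++++++++++++
246 ...............###########..................................................................###########+..++++++++++++++
252 ..++++++..+++#############.....+..................................................+.........#############+++++++++++++++
258 ....+++++++###############.........++............................................++........+###############+++++++++++++
264 ....++++##################++.+.............................................................+##################++++++++++
270 ..++######################+....+++................................................++.......+######################++++++
```

```bash
python3 jog.py '0 0 0.005 0 0 0 0.062; 0 0 0 0 0 0 0.062'; python3 jog.py '0 0 0.006 0 0 0 0.062; 0 0 0 0 0 0 0.062'
```

```text
t: 5.68
position: [0.5082, 0.0528, 0.0058]
tool_rot: [-2.084, -2.35, 0.001]
wrist_force: [-0.6, 0.3, -0.2]
opening: 0.0621
finger_force: 0.0
t: 5.92
position: [0.5081, 0.0529, -0.0003]
tool_rot: [-2.084, -2.35, 0.001]
wrist_force: [-0.9, 0.4, 0.0]
opening: 0.0621
finger_force: 0.0
```

```bash
python3 jog.py '0 0 0.006 0 0 0 0.062; 0 0 0.005 0 0 0 0.062; 0 0 0 0 0 0 0.062; 0 0 0 0 0 0 0; 0 0 0 0 0 0 0; 0 0 0 0 0 0 0; 0 0 0 0 0 0 0; 0 0 0 0 0 0 0'
```

```text
t: 6.92
position: [0.5084, 0.0529, -0.0107]
tool_rot: [-2.084, -2.35, 0.001]
wrist_force: [-1.1, -0.8, 0.8]
opening: 0.0352
finger_force: 30.0
```

```bash
python3 jog.py '0.0048 0 -0.0324 0 0 0 0; 0.0132 0 -0.0301 0 0 0 0; 0.0207 0 -0.0258 0 0 0 0; 0.0268 0 -0.0197 0 0 0 0; 0.0311 0 -0.0122 0 0 0 0; 0.0334 0 -0.0038 0 0 0 0'
python3 jog.py '0.0324 0 0.0048 0 0 0 0; 0.0301 0 0.0132 0 0 0 0; 0.0258 0 0.0207 0 0 0 0; 0.0197 0 0.0268 0 0 0 0; 0.0122 0 0.0311 0 0 0 0; 0.0038 0 0.0314 0 0 0 0; 0 0 0 0 0 0 0'
```

```text
t: 7.68
position: [0.4931, 0.1811, 0.1145]
tool_rot: [2.084, 2.347, -0.003]
wrist_force: [0.8, -1.6, -4.6]
opening: 0.0356
finger_force: 30.0
t: 8.55
position: [0.478, 0.309, -0.0157]
tool_rot: [-2.079, -2.35, -0.007]
wrist_force: [0.7, 5.2, 0.6]
opening: 0.0354
finger_force: 30.0
```

```bash
python3 jog.py '0 0 0 0 0 0 0.062; 0 0 0 0 0 0 0.062; 0 0 0 0 0 0 0.062; 0 0 0 0 0 0 0.062; 0 0 -0.05 0 0 0 0.062; 0 0 -0.06 0 0 0 0.087; 0 0 -0.06 0 0 0 0.087; 0 0 -0.05 0 0 -0.178 0.087; 0 0 0 0 0 -0.178 0.087; 0 0 0 0 0 -0.178 0.087; 0 0 0 0 0 -0.178 0.087; 0 0 0 0 0 -0.178 0.087; 0 0 0 0 0 -0.178 0.087; 0 0 0 0 0 -0.178 0.087; 0 0 0 0 0 -0.178 0.087; 0 0 0 0 0 -0.178 0.087'
python3 -c "
from h import *
need((.627,.067,.12),(.627,.067,.0)); print(np.round(arm.state()['joint_positions'],2)); snap('scene','s4'); snap('top','t4'); 
cv2.imwrite('pics/v4.png',np.hstack([cv2.resize(cv2.imread('pics/s4.png')[180:380,100:380],(392,280)),cv2.resize(cv2.imread('pics/t4.png')[140:340,110:390],(392,280))]))"
```

```text
t: 10.55
position: [0.4782, 0.3048, 0.2052]
tool_rot: [-0.246, 3.132, -0.001]
wrist_force: [-0.5, 0.7, -0.7]
opening: 0.0874
finger_force: 0.0
t 10.55 p [0.4782 0.3048 0.2052] F [-0.5  0.7 -0.7] open 0.0874
axes
 [[-0.988 -0.156  0.   ]
 [-0.156  0.988 -0.001]
 [-0.    -0.001 -1.   ]]
[0.627 0.067 0.12 ] -> [-0.1099 -0.2581  0.0854]
[0.627 0.067 0.   ] -> [0.0e+00 1.0e-04 1.2e-01]
[ 0.41  0.37 -1.26  1.61  0.36  1.43  0.84]
```

View pics/v4.png

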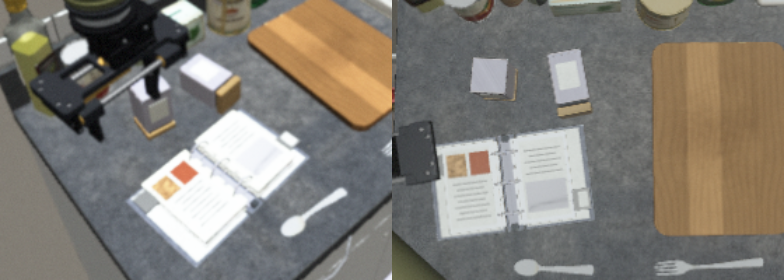

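The leaf is turned over onto the left stack and the second leaf is still on the right. Next is the lying tin.

```bash
python3 jog.py '-0.0168 -0.0514 0 0 0 0 0.087; -0.0168 -0.0514 0 0 0 0 0.087; -0.0168 -0.0514 0 0 0 0 0.087; -0.0168 -0.0514 0 0 0 0 0.087; -0.0168 -0.0514 0 0 0 0 0.087; 0 0 0 0 0 0 0.087; 0 0 0 0 0 0 0.087'
python3 -c "
from h import *
need((.601,.064,.0)); print(np.round(arm.state()['joint_positions'],2)); snap('wrist','w5')"
```

```text
t: 11.52
position: [0.5995, 0.0644, 0.2052]
tool_rot: [0.234, -3.132, -0.001]
wrist_force: [-0.6, 0.4, -0.6]
opening: 0.0873
finger_force: 0.0
t 11.53 p [0.5995 0.0644 0.2052] F [-0.6  0.4 -0.6] open 0.0873
axes
 [[-0.989 -0.149 -0.   ]
 [-0.149  0.989  0.001]
 [ 0.     0.001 -1.   ]]
[0.601 0.064 0.   ] -> [-0.0015 -0.0008  0.2052]
[ 0.75  0.45 -1.2   1.52  0.42  1.46  1.27]
```

View pics/w5.png

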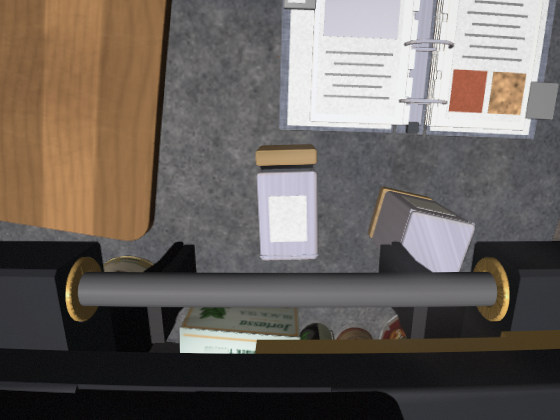

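The wrist view shows the tin with its body at (258,172), (316,170), (317,258) and (262,258), its lid above at rows 147-165, and tin C at right around (435,230).

Run:
```python
from h import *
P=arm.camera_params('wrist')
b=plane(P,[(258,172),(316,170),(317,258),(262,258)],.058);print(b.round(4).tolist(),b.mean(0))
l=(b[0]+b[1])/2;k=(b[2]+b[3])/2;u=(l-k)/np.linalg.norm(l-k);print('dir',u,np.degrees(np.arctan2(u[1],u[0])))
g=l-u*.02;print('g',g);need((g[0],g[1],.02))
```

```text
[[0.5893, 0.036, 0.058], [0.5792, 0.0897, 0.058], [0.6664, 0.1059, 0.058], [0.6747, 0.0514, 0.058]] [0.62740577 0.07076555 0.058     ]
dir [-0.98367516 -0.17995325  0.        ] -169.63296349198816
g [0.60391589 0.06646832 0.058     ]
t 11.57 p [0.5993 0.0654 0.2054] F [-0.9  0.3  0.1] open 0.0868
axes
 [[-0.989 -0.151 -0.   ]
 [-0.151  0.989  0.001]
 [ 0.     0.001 -1.   ]]
[0.604 0.066 0.02 ] -> [-0.0048  0.0003  0.1854]
```

```bash
python3 jog.py '-0.004 0.001 0.06 0 0 0 0.087; 0 0 0.06 0 0 0 0.087; 0 0 0.06 0 0 0 0.087; 0 0 0.01 0 0 0 0.087; 0 0 0.01 0 0 0 0.087; 0 0 0.007 0 0 0 0.087; 0 0 0 0 0 0 0.087'; python3 jog.py '0 0 0 0 0 0 0;0 0 0 0 0 0 0;0 0 0 0 0 0 0;0 0 0 0 0 0 0;0 0 0 0 0 0 0'
```

```text
t: 12.45
position: [0.6046, 0.0654, -0.0006]
tool_rot: [-0.237, 3.131, -0.0]
wrist_force: [-0.1, 0.4, -0.2]
opening: 0.0871
finger_force: 0.0
t: 13.08
position: [0.6038, 0.0652, -0.0017]
tool_rot: [-0.237, 3.133, -0.0]
wrist_force: [-0.1, -0.5, 2.3]
opening: 0.0576
finger_force: 29.9
```

```bash
python3 jog.py '0 0 -0.06 0 0 0 0;0 0 -0.06 0 0 0 0;0 0 -0.06 0 0 0 0; 0 0 0 0 0 0 0'; python3 jog.py '0 0 0 0 0 0.183 0;0 0 0 0 0 0.183 0;0 0 0 0 0 0.183 0;0 0 0 0 0 0.183 0;0 0 0 0 0 0.183 0;0 0 0 0 0 0.183 0;0 0 0 0 0 0.183 0;0 0 0 0 0 0.183 0;0 0 0 0 0 0.183 0;0 0 0 0 0 0.183 0'
python3 -c "
from h import *
need();print(np.round(arm.state()['joint_positions'],2))"
```

```text
t: 13.58
position: [0.6063, 0.0668, 0.1829]
tool_rot: [-0.237, 3.125, 0.0]
wrist_force: [0.3, 0.6, -3.0]
opening: 0.0578
finger_force: 29.9
t: 14.82
position: [0.6023, 0.0649, 0.1757]
tool_rot: [-2.343, -2.09, 0.005]
wrist_force: [-1.0, -1.1, -3.2]
opening: 0.0582
finger_force: 29.8
t 14.82 p [0.6023 0.0649 0.1757] F [-1.  -1.1 -3.2] open 0.0582
axes
 [[ 0.114  0.993 -0.004]
 [ 0.994 -0.114 -0.   ]
 [-0.001 -0.004 -1.   ]]
[ 0.52  0.34 -0.83  1.56  0.25  1.36 -0.45]
```

```bash
python3 jog.py '0 0 0 0 0 0.181 0;0 0 0 0 0 0.181 0;0 0 0 0 0 0.181 0;0 0 0 0 0 0.181 0;0 0 0 0 0 0.181 0;0 0 0 0 0 0.181 0;0 0 0 0 0 0.181 0;0 0 0 0 0 0.181 0;0 0 0 0 0 0.181 0;0 0 0 0 0 0.181 0'
python3 -c "
from h import *
need((.58,-.19,.22));print(np.round(arm.state()['joint_positions'],2))"
```

```text
t: 16.08
position: [0.6023, 0.0648, 0.1755]
tool_rot: [3.091, -0.552, -0.006]
wrist_force: [0.4, -0.4, -2.4]
opening: 0.0579
finger_force: 29.8
t 16.07 p [0.6023 0.0648 0.1755] F [ 0.4 -0.4 -2.4] open 0.0579
axes
 [[ 0.938 -0.346 -0.004]
 [-0.346 -0.938 -0.001]
 [-0.004  0.002 -1.   ]]
[ 0.58 -0.19  0.22] -> [ 0.0671  0.2469 -0.0442]
[ 0.31  0.28 -0.56  1.56  0.15  1.34 -2.19]
```

Move over the board, then tilt the tool forward (+ry) while rising.

```bash
python3 jog.py '0.0135 0.049 -0.009 0 0 0 0;0.0135 0.049 -0.009 0 0 0 0;0.0135 0.049 -0.009 0 0 0 0;0.0135 0.049 -0.009 0 0 0 0;0.0135 0.049 -0.009 0 0 0 0;0 0 0 0 0.15 0 0;0 0 0 0 0.15 0 0;0 0 0 0 0.15 0 0;0 0 0 0 0.15 0 0'
python3 -c "
from h import *
need();print(np.round(arm.state()['joint_positions'],2))"
```

```text
t: 17.2
position: [0.5821, -0.188, 0.2207]
tool_rot: [2.863, -0.503, 0.887]
wrist_force: [0.9, 0.9, -2.8]
opening: 0.0575
finger_force: 29.9
t 17.2 p [ 0.5821 -0.188   0.2207] F [ 0.9  0.9 -2.8] open 0.0575
axes
 [[ 0.775 -0.341  0.531]
 [-0.281 -0.94  -0.193]
 [ 0.565  0.    -0.825]]
[ 0.7  -0.24 -0.41  2.09 -0.08  0.67 -1.6 ]
```

```bash
python3 jog.py '0 0 0 0 0.15 0 0;0 0 0 0 0.15 0 0;0 0 0 0 0.15 0 0;0 0 0 0 0 0 0'
python3 -c "
from h import *
need();print(np.round(arm.state()['joint_positions'],2))"
```

```text
t: 17.7
position: [0.5991, -0.21, 0.2132]
tool_rot: [2.617, -0.487, 1.272]
wrist_force: [-0.0, 0.7, -2.4]
opening: 0.0576
finger_force: 29.9
t 17.7 p [ 0.5991 -0.21    0.2132] F [-0.   0.7 -2.4] open 0.0576
axes
 [[ 0.578 -0.372  0.727]
 [-0.208 -0.928 -0.31 ]
 [ 0.789  0.028 -0.613]]
[ 0.4  -0.3  -0.18  2.34  0.51  0.22 -2.19]
```

```bash
python3 jog.py '0 0 0 0 -0.152 0 0;0 0 0 0 -0.152 0 0;0 0 0 0 -0.152 0 0;0 0 0 0 -0.152 0 0;0 0 0 0 -0.152 0 0;0 0 0 0 -0.152 0 0; 0 0 0 0 0 0 0'
python3 -c "
from h import *
need((.56,-.2,.03));print(np.round(arm.state()['joint_positions'],2))"
```

```text
t: 18.58
position: [0.605, -0.2107, 0.2154]
tool_rot: [3.059, -0.59, 0.024]
wrist_force: [-0.4, 0.1, -3.5]
opening: 0.058
finger_force: 29.9
t 18.57 p [ 0.605  -0.2107  0.2154] F [-0.4  0.1 -3.5] open 0.058
axes
 [[ 0.928 -0.372  0.01 ]
 [-0.372 -0.928 -0.029]
 [ 0.02   0.023 -1.   ]]
[ 0.56 -0.2   0.03] -> [-0.0494  0.0025  0.1845]
[ 0.1   0.27  0.23  1.46 -0.04  1.39 -1.63]
```

```bash
python3 jog.py '0 0 0 0.023 -0.02 0 0;-0.015 0 0.055 0 0 0 0;-0.015 0 0.055 0 0 0 0;-0.015 0 0.055 0 0 0 0;0 0 0.012 0 0 0 0;0 0 0.012 0 0 0 0;0 0 0 0 0 0 0'
python3 -c "
from h import *
need()"
```

```text
t: 19.45
position: [0.563, -0.1964, 0.0314]
tool_rot: [3.08, -0.6, 0.012]
wrist_force: [-0.2, 0.5, -2.1]
opening: 0.0578
finger_force: 29.9
t 19.45 p [ 0.563  -0.1964  0.0314] F [-0.2  0.5 -2.1] open 0.0578
axes
 [[ 0.927 -0.376  0.007]
 [-0.376 -0.927 -0.005]
 [ 0.008  0.002 -1.   ]]
```

```bash
python3 jog.py '0 0 0.004 0 0 0 0;0 0 0.004 0 0 0 0;0 0 0 0 0 0 0'; python3 jog.py '0 0 0 0 0 0 0.087;0 0 0 0 0 0 0.087;0 0 0 0 0 0 0.087;0 0 0 0 0 0 0.087;0 0 -0.06 0 0 0 0.087;0 0 -0.06 0 0 0 0.087;0 0 0 0 -0.135 0 0.087;0 0 0 0 -0.135 0 0.087;0 0 0 0 -0.13 0 0.087;0 0 0 0 0 0 0.087'
python3 -c "
from h import *
snap('top','t6');snap('wrist','w6');need((.563-.0095*.927,-.1965+.0095*.376,.07),(.563-.0095*.927,-.1965+.0095*.376,.0286))"
```

```text
t: 19.82
position: [0.5612, -0.1959, 0.0216]
tool_rot: [3.079, -0.6, 0.006]
wrist_force: [-0.3, -0.6, -3.0]
opening: 0.0578
finger_force: 29.9
t: 21.08
position: [0.5608, -0.1955, 0.1372]
tool_rot: [-2.954, 0.577, 0.602]
wrist_force: [-0.6, 0.6, -1.5]
opening: 0.0868
finger_force: 0.0
t 21.18 p [ 0.5607 -0.1955  0.1411] F [-0.5  0.5 -0.3] open 0.0871
axes
 [[ 0.855 -0.376 -0.358]
 [-0.348 -0.927  0.141]
 [-0.385  0.004 -0.923]]
[ 0.554 -0.193  0.07 ] -> [ 0.021  -0.0002  0.0683]
[ 0.554 -0.193  0.029] -> [ 0.0159 -0.0002  0.0382]
```

View pics/w6.png

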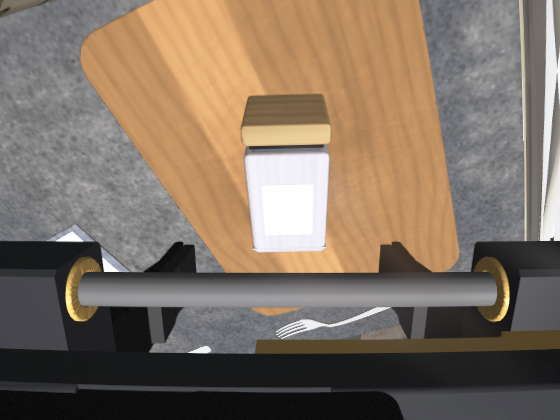

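The wrist view shows the tin lying on the board at (288,200), with its lid pointing away from the robot and centred between the fingers.

```bash
python3 jog.py '0.0105 0 0.034 0 0 0 0.087;0.0105 0 0.034 0 0 0 0.087;0.008 0 0.019 0 0 0 0.087;0.008 0 0.019 0 0 0 0.087;0 0 0 0 0 0 0.087;0 0 0 0 0 0 0;0 0 0 0 0 0 0;0 0 0 0 0 0 0;0 0 0 0 0 0 0;0 0 0 0 0 0 0'
```

```text
t: 22.42
position: [0.5548, -0.1933, 0.03]
tool_rot: [-2.956, 0.577, 0.592]
wrist_force: [0.1, -0.6, 1.5]
opening: 0.0578
finger_force: 29.9
```

```bash
python3 jog.py '-0.02 0 -0.048 0 0 0 0;-0.02 0 -0.048 0 0 0 0;-0.02 0 -0.048 0 0 0 0;0 0 0 0 0.15 0 0;0 0 0 0 0.15 0 0;0 0 0 0 0.15 0 0;0.03 0 0 0 0.15 0 0;0.03 0 0 0 0.15 0 0;0 0 0 0 0.15 0 0;0 0 0 0 0.15 0 0;0 0 0 0 0.15 0 0;0 0 0 0 0.1 0 0;0 0 0 0 0 0 0'
python3 -c "
from h import *
need();print(np.round(arm.state()['joint_positions'],2))"
```

```text
t: 24.05
position: [0.6053, -0.2164, 0.1884]
tool_rot: [2.634, -0.513, 1.266]
wrist_force: [-0.2, -0.7, -2.4]
opening: 0.0574
finger_force: 29.9
t 24.05 p [ 0.6053 -0.2164  0.1884] F [-0.2 -0.7 -2.4] open 0.0574
axes
 [[ 0.58  -0.378  0.722]
 [-0.231 -0.926 -0.3  ]
 [ 0.782  0.008 -0.624]]
[ 0.33 -0.24 -0.11  2.35  0.67  0.18 -2.35]
```

```bash
python3 jog.py '-0.0235 0 0.0187 0 0 0 0;-0.0235 0 0.0187 0 0 0 0;-0.0235 0 0.0187 0 0 0 0;0 0 0 0 0 0 0'
python3 -c "
from h import *
need();print(np.round(arm.state()['joint_positions'],2))"
```

```text
t: 24.55
position: [0.6042, -0.2146, 0.1317]
tool_rot: [2.666, -0.516, 1.218]
wrist_force: [-0.3, -0.3, -2.9]
opening: 0.0579
finger_force: 29.9
t 24.55 p [ 0.6042 -0.2146  0.1317] F [-0.3 -0.3 -2.9] open 0.0579
axes
 [[ 0.608 -0.376  0.7  ]
 [-0.241 -0.927 -0.289]
 [ 0.757  0.007 -0.654]]
[ 0.59 -0.14 -0.35  2.37  0.99  0.1  -2.69]
```

```bash
python3 jog.py '0.02 0 0.023 0 0 0 0;0.02 0 0.023 0 0 0 0;0 0 0 0 0.05 0 0;0 0 0 0 0 0 0'
python3 -c "
from h import *
need();print(np.round(arm.state()['joint_positions'],2))"; python3 jog.py '-0.0235 0 0.0187 0 0 0 0;0 0 0 0 0 0 0'
python3 -c "
from h import *
need();print(np.round(arm.state()['joint_positions'],2))"
```

```text
t: 25.05
position: [0.6583, -0.2387, 0.1507]
tool_rot: [2.652, -0.509, 1.245]
wrist_force: [-0.5, -0.1, -2.0]
opening: 0.0578
finger_force: 29.9
t 25.05 p [ 0.6583 -0.2387  0.1507] F [-0.5 -0.1 -2. ] open 0.0578
axes
 [[ 0.593 -0.373  0.713]
 [-0.233 -0.928 -0.291]
 [ 0.77   0.007 -0.638]]
[ 0.95 -0.03 -0.68  2.24  1.04  0.1  -2.69]
t: 25.3
position: [0.653, -0.2393, 0.1314]
tool_rot: [2.676, -0.509, 1.213]
wrist_force: [-0.5, 0.2, -2.9]
opening: 0.0579
finger_force: 29.9
t 25.3 p [ 0.653  -0.2393  0.1314] F [-0.5  0.2 -2.9] open 0.0579
axes
 [[ 0.613 -0.369  0.699]
 [-0.24  -0.93  -0.28 ]
 [ 0.753  0.004 -0.658]]
[ 1.02  0.   -0.75  2.24  1.05  0.1  -2.69]
```

```bash
python3 jog.py '-0.019 0 0.0165 0 -0.03 0 0;-0.019 0 0.0165 0 -0.03 0 0;0 0 0 0 0 0 0'
python3 -c "
from h import *
need();print(np.round(arm.state()['joint_positions'],2))"
```

```text
t: 25.68
position: [0.6528, -0.2373, 0.0929]
tool_rot: [2.724, -0.511, 1.145]
wrist_force: [0.4, 0.5, -2.5]
opening: 0.0574
finger_force: 29.9
t 25.68 p [ 0.6528 -0.2373  0.0929] F [ 0.4  0.5 -2.5] open 0.0574
axes
 [[ 0.652 -0.362  0.666]
 [-0.253 -0.932 -0.259]
 [ 0.715  0.    -0.699]]
[ 0.56  0.06 -0.29  2.24  1.06  0.1  -2.69]
```

```bash
python3 jog.py '-0.007 0 0.007 0 -0.008 0 0;0 0 0 0 0 0 0'; python3 jog.py '-0.004 0 0.004 0 -0.008 0 0;0 0 0 0 0 0 0'
python3 -c "
from h import *
need();print(np.round(arm.state()['joint_positions'],2));snap('scene','s7')
cv2.imwrite('pics/v7.png',cv2.resize(cv2.imread('pics/s7.png')[100:300,220:460],(720,600)))"
```

```text
t: 25.92
position: [0.653, -0.2389, 0.0861]
tool_rot: [2.729, -0.514, 1.134]
wrist_force: [-0.5, -0.1, -2.5]
opening: 0.0576
finger_force: 29.9
t: 26.18
position: [0.6545, -0.2407, 0.0829]
tool_rot: [2.731, -0.518, 1.129]
wrist_force: [2.9, -0.7, 2.4]
opening: 0.0575
finger_force: 30.0
t 26.18 p [ 0.6545 -0.2407  0.0829] F [ 2.9 -0.7  2.4] open 0.0575
axes
 [[ 0.659 -0.366  0.657]
 [-0.26  -0.931 -0.257]
 [ 0.706 -0.001 -0.708]]
[ 0.46  0.08 -0.19  2.24  1.06  0.09 -2.69]
```

View pics/v7.png

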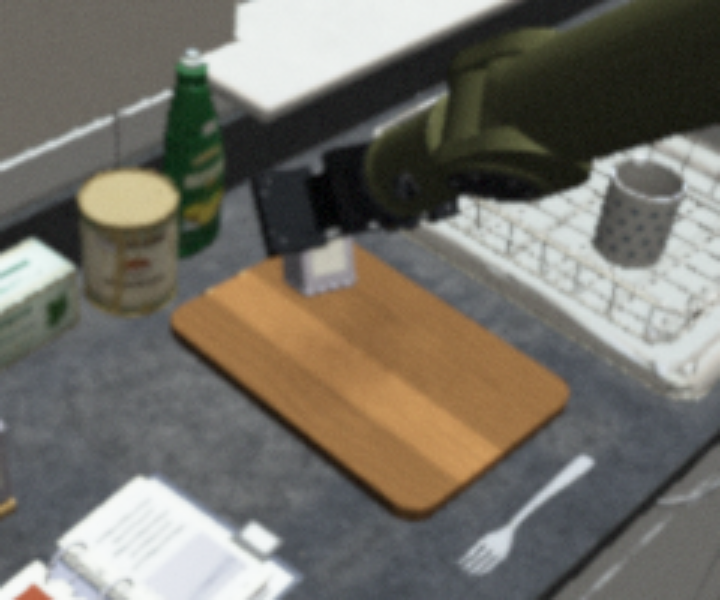

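```bash
python3 jog.py '-0.0045 0 -0.003 0 0 0 0;-0.0045 0 -0.003 0 0 0 0;-0.0045 0 -0.003 0 0 0 0;-0.0045 0 -0.003 0 0 0 0;0 0 0 0 0 0 0'
```

```text
t: 26.85
position: [0.6321, -0.2318, 0.0777]
tool_rot: [2.738, -0.517, 1.116]
wrist_force: [-0.9, -0.5, 4.9]
opening: 0.0579
finger_force: 30.0
```

```bash
python3 jog.py '0 0 0 0 0 0 0.07;0 0 0 0 0 0 0.087;0 0 0 0 0 0 0.087;0 0 0 0 0 0 0.087;0 0 0 0 0 0 0.087;0 0 -0.01 0 0 0 0.087;0 0 -0.01 0 0 0 0.087;0 0 -0.02 0 0 0 0.087;0 0 -0.03 0 0 0 0.087;0 0 -0.04 0 0 0 0.087;0 0 0 0 0 0 0.087'
python3 -c "
from h import *
need();snap('scene','s8')
cv2.imwrite('pics/v8.png',cv2.resize(cv2.imread('pics/s8.png')[100:300,220:460],(480,400)))"
```

```text
t: 28.22
position: [0.5615, -0.204, 0.1601]
tool_rot: [2.734, -0.517, 1.124]
wrist_force: [-0.2, 0.4, -0.3]
opening: 0.0873
finger_force: 0.0
t 28.23 p [ 0.5615 -0.204   0.1601] F [-0.2  0.4 -0.3] open 0.0873
axes
 [[ 0.662 -0.365  0.655]
 [-0.26  -0.931 -0.256]
 [ 0.703 -0.001 -0.711]]
```

View pics/v8.png

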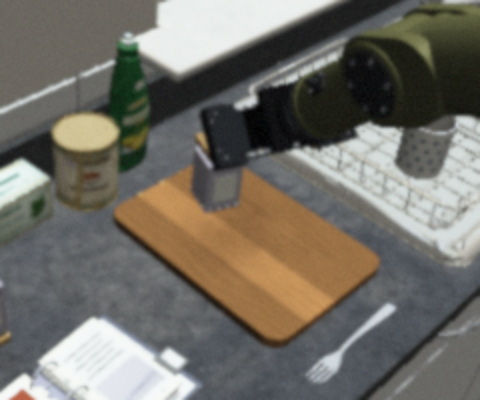

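Tin A now stands on the board. I back off, untilt, and go for tin C.

```bash
python3 jog.py '0 0 -0.04 0 0 0 0.087;0 0 -0.04 0 -0.157 0 0.087;0 0 0 0 -0.157 0 0.087;0 0 0 0 -0.157 0 0.087;0 0 0 0 -0.157 0 0.087;0 0 0 0 -0.15 -0.1 0.087;0 0 0 0 0 -0.1 0.087;0 0 0 0 0 -0.1 0.087;0 0 0 0 0 0 0.087'
python3 - <<'E'
from h import *
im,P=snap('top','t9')
h=cv2.cvtColor(im,cv2.COLOR_BGR2HSV)
print(im[195,180],h[195,180], im[240,180])
a=im.astype(int);m=((a.min(2)>105)&(abs(h[...,0].astype(int)-int(h[195,180,0]))<12)).astype(np.uint8)
m[:175]=0;m[228:]=0;m[:,:140]=0;m[:,300:]=0
for c in cv2.findContours(m,0,2)[0]:
    if cv2.contourArea(c)>60:
        r=cv2.minAreaRect(c);print(r);b=plane(P,cv2.boxPoints(r),.111);print(b.round(3).tolist(),b.mean(0).round(4))
print(np.round(arm.state()['joint_positions'],2))
need((.622,.192,.25))
E
```

```text
t: 29.4
position: [0.5424, -0.192, 0.1857]
tool_rot: [3.131, -0.124, -0.014]
wrist_force: [0.0, -0.1, 0.4]
opening: 0.0868
finger_force: 0.0
[190 181 179] [115  15 190] [214 216 212]
((178.66378784179688, 193.71551513671875), (25.95513343811035, 24.956859588623047), 3.3664605617523193)
[[0.596, 0.225, 0.111], [0.654, 0.223, 0.111], [0.649, 0.163, 0.111], [0.592, 0.166, 0.111]] [0.6227 0.1941 0.111 ]
[ 0.44  0.17 -0.17  1.63  0.04  1.34 -1.39]
t 29.45 p [ 0.5423 -0.192   0.1862] F [ 0.8 -0.9  0.1] open 0.087
axes
 [[ 0.997 -0.08  -0.009]
 [-0.08  -0.997 -0.008]
 [-0.008  0.009 -1.   ]]
[0.622 0.192 0.25 ] -> [ 0.0483 -0.3885 -0.0676]
```

```bash
python3 jog.py '0.006 -0.0486 -0.0085 0 0 0 0.087;0.006 -0.0486 -0.0085 0 0 0 0.087;0.006 -0.0486 -0.0085 0 0 0 0.087;0.006 -0.0486 -0.0085 0 0 0 0.087;0.006 -0.0486 -0.0085 0 0 0 0.087;0.006 -0.0486 -0.0085 0 0 0 0.087;0.006 -0.0486 -0.0085 0 0 0 0.087;0.006 -0.0486 -0.0085 0 0 0 0.087;0 0 0 0.009 -0.14 0.02 0.087;0 0 0 0 -0.15 0.02 0.087;0 0 0 0 0 0 0.087;0 0 0 0 0 0 0.087'
python3 - <<'E'
from h import *
s=arm.state();a=(.6227-.0133,.1941+.0005)
print(np.round(s['joint_positions'],2))
need((*a,.13),(*a,.053))
im,P=snap('wrist','w10')
K=np.array([[P['fx'],0,P['cx']],[0,P['fy'],P['cy']],[0,0,1]]);E=np.linalg.inv(P['extrinsics'])
print(cv2.projectPoints(np.array([[.596,.225,.111],[.654,.223,.111],[.649,.163,.111],[.592,.166,.111]]),cv2.Rodrigues(E[:3,:3])[0],E[:3,3],K,np.array(P['dist']))[0].reshape(-1,2).round(0).tolist())
h=cv2.cvtColor(im,cv2.COLOR_BGR2HSV);m=((abs(h[...,0].astype(int)-118)<12)&(h[...,2]>120)&(h[...,1]>8)).astype(np.uint8);m[270:]=0
for c in cv2.findContours(m,0,2)[0]:
    if cv2.contourArea(c)>400: print(cv2.minAreaRect(c),cv2.approxPolyDP(c,5,True).reshape(-1,2).tolist())
E
```

```text
t: 30.95
position: [0.6206, 0.1932, 0.2516]
tool_rot: [-3.091, 0.184, 0.461]
wrist_force: [-0.7, -0.1, 0.3]
opening: 0.087
finger_force: 0.0
[-0.05  0.58 -0.39  1.02  0.07  1.83 -2.09]
t 30.95 p [0.6206 0.1932 0.2516] F [-0.7 -0.1  0.3] open 0.087
axes
 [[ 0.95  -0.118 -0.29 ]
 [-0.114 -0.993  0.029]
 [-0.291  0.006 -0.957]]
[0.609 0.195 0.13 ] -> [ 0.0246 -0.0008  0.1196]
[0.609 0.195 0.053] -> [ 0.0224 -0.0005  0.0737]
[[255.0, 175.0], [247.0, 114.0], [317.0, 111.0], [319.0, 171.0]]
((308.6383361816406, 224.31954956054688), (95.0657730102539, 23.719234466552734), 79.11447143554688) [[289, 180], [299, 219], [306, 221], [300, 222], [308, 253], [316, 254], [310, 256], [312, 267], [328, 269], [323, 240], [314, 233], [319, 216], [307, 201], [312, 179]]
((370.8866271972656, 205.47984313964844), (84.541015625, 99.46002197265625), 77.7047348022461) [[416, 238], [410, 154], [314, 176], [316, 182], [404, 159], [410, 234]]
((286.0184326171875, 139.3970489501953), (61.1308479309082, 64.2085189819336), 86.12147521972656) [[316, 107], [312, 113], [253, 115], [258, 170], [320, 167]]
```

```bash
python3 jog.py '0.012 0 0.058 0 0 -0.06 0.087;0.012 0 0.059 0 0 0 0.087;0.008 -0.001 0.025 0 0 0 0.087;0.008 0 0.025 0 0 0 0.087;0.006 0 0.023 0 0 0 0.087;0 0 0 0 0 0 0.087'; python3 jog.py '0 0 0 0 0 0 0;0 0 0 0 0 0 0;0 0 0 0 0 0 0;0 0 0 0 0 0 0;0 0 0 0 0 0 0;0 0 0 0 0 0 0'
python3 -c "
from h import *
need()"
```

```text
t: 31.75
position: [0.6083, 0.196, 0.0578]
tool_rot: [-3.087, 0.089, 0.458]
wrist_force: [-0.7, -0.7, -0.0]
opening: 0.0872
finger_force: 0.0
t: 32.5
position: [0.61, 0.1961, 0.0574]
tool_rot: [-3.086, 0.09, 0.457]
wrist_force: [0.3, -0.6, 4.3]
opening: 0.0578
finger_force: 30.0
t 32.5 p [0.61   0.1961 0.0574] F [ 0.3 -0.6  4.3] open 0.0578
axes
 [[ 0.955 -0.06  -0.289]
 [-0.054 -0.998  0.028]
 [-0.29  -0.012 -0.957]]
```

```bash
python3 jog.py '-0.015 0 -0.05 0 0 0 0;-0.015 0 -0.05 0 0 0 0;-0.015 0 -0.05 0 0 0 0;0 0.05 0 0 0 0 0;0 0.05 0 0 0 0 0;0 0.05 0 0 0.1 0 0;0 0 0 0 0.15 0 0;0 0 0 0 0.15 0 0;0 0 0 0 0.15 0 0;0 0 0 0 0.15 0 0;0 0 0 0 0.15 0 0;0 0 0 0 0.15 0 0;0 0 0 0 0.15 0 0;0 0 0 0 0 0 0'
python3 -c "
from h import *
need();print(np.round(arm.state()['joint_positions'],2))"
```

```text
t: 34.25
position: [0.6084, 0.0374, 0.2016]
tool_rot: [2.869, -0.109, 1.183]
wrist_force: [0.6, 0.3, -2.5]
opening: 0.0576
finger_force: 30.0
t 34.25 p [0.6084 0.0374 0.2016] F [ 0.6  0.3 -2.5] open 0.0576
axes
 [[ 0.707 -0.079  0.703]
 [-0.051 -0.997 -0.06 ]
 [ 0.705  0.007 -0.709]]
[ 0.01 -0.3  -0.24  2.28  0.39  0.43 -2.19]
```

```bash
python3 jog.py '-0.03 0 0.03 0 0.1 0 0;-0.03 0 0.03 0 0 0 0;-0.03 0 0.03 0 0 0 0;0 0 0 0 0 0 0'
python3 -c "
from h import *
need();print(np.round(arm.state()['joint_positions'],2))"
```

```text
t: 34.75
position: [0.6222, 0.023, 0.1449]
tool_rot: [2.777, -0.132, 1.3]
wrist_force: [0.4, -0.2, -2.8]
opening: 0.0579
finger_force: 30.0
t 34.75 p [0.6222 0.023  0.1449] F [ 0.4 -0.2 -2.8] open 0.0579
axes
 [[ 0.638 -0.109  0.762]
 [-0.047 -0.994 -0.102]
 [ 0.769  0.029 -0.639]]
[ 0.7  -0.26 -0.88  2.38  0.76  0.14 -2.64]
```

```bash
python3 jog.py '-0.022 0 0.02 0 -0.04 0 0;-0.022 0 0.02 0 -0.04 0 0;-0.022 0 0.02 0 -0.04 0 0;0 0 0 0 0 0 0'
python3 -c "
from h import *
need();print(np.round(arm.state()['joint_positions'],2))"
```

```text
t: 35.25
position: [0.6138, 0.0182, 0.0709]
tool_rot: [2.854, -0.132, 1.154]
wrist_force: [-0.6, 0.7, -3.2]
opening: 0.0583
finger_force: 30.0
t 35.25 p [0.6138 0.0182 0.0709] F [-0.6  0.7 -3.2] open 0.0583
axes
 [[ 0.716 -0.102  0.691]
 [-0.056 -0.995 -0.088]
 [ 0.696  0.024 -0.718]]
[ 1.23 -0.16 -1.38  2.37  0.85  0.1  -2.69]
```

```bash
python3 jog.py '-0.01 0 0.011 0 -0.03 0 0;-0.008 0 0.008 0 -0.03 0 0;0 0 0 0 0 0 0'; python3 jog.py '-0.006 0 0.006 0 -0.02 0 0;0 0 0 0 0 0 0';python3 jog.py '-0.006 0 0.006 0 -0.02 0 0;0 0 0 0 0 0 0'
python3 -c "
from h import *
need();print(np.round(arm.state()['joint_positions'],2))"
```

```text
t: 35.62
position: [0.6078, 0.0195, 0.0543]
tool_rot: [2.899, -0.125, 1.068]
wrist_force: [0.2, 0.4, -4.0]
opening: 0.0576
finger_force: 30.0
t: 35.88
position: [0.6046, 0.0182, 0.0478]
tool_rot: [2.911, -0.124, 1.037]
wrist_force: [-0.0, 0.4, -3.1]
opening: 0.058
finger_force: 30.0
t: 36.12
position: [0.6048, 0.0179, 0.0424]
tool_rot: [2.921, -0.124, 1.011]
wrist_force: [1.1, -1.8, 1.1]
opening: 0.0577
finger_force: 30.0
t 36.12 p [0.6048 0.0179 0.0424] F [ 1.1 -1.8  1.1] open 0.0577
axes
 [[ 0.783 -0.091  0.615]
 [-0.06  -0.996 -0.071]
 [ 0.619  0.019 -0.785]]
[ 1.    0.03 -1.18  2.33  0.94  0.25 -2.69]
```

```bash
python3 jog.py '-0.01 0 0.001 0 0 0 0;-0.01 0 0.001 0 0 0 0;0 0 0 0 0 0 0';python3 jog.py '-0.01 0 0.001 0 0 0 0;-0.01 0 0.001 0 0 0 0;0 0 0 0 0 0 0'
python3 -c "
from h import *
need();snap('scene','s11');cv2.imwrite('pics/v11.png',cv2.resize(cv2.imread('pics/s11.png')[130:330,140:420],(560,400)))"
```

```text
t: 36.5
position: [0.5871, 0.0184, 0.0318]
tool_rot: [2.927, -0.12, 1.006]
wrist_force: [-4.1, 1.9, 5.3]
opening: 0.0575
finger_force: 30.0
t: 36.88
position: [0.5696, 0.0127, 0.0195]
tool_rot: [2.925, -0.132, 0.997]
wrist_force: [-0.2, -3.6, 1.8]
opening: 0.0581
finger_force: 29.9
t 36.88 p [0.5696 0.0127 0.0195] F [-0.2 -3.6  1.8] open 0.0581
axes
 [[ 0.789 -0.096  0.607]
 [-0.065 -0.995 -0.074]
 [ 0.611  0.019 -0.791]]
```

View pics/v11.png

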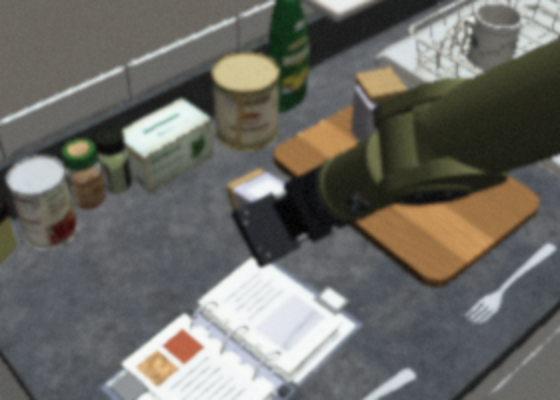

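The view shows tin C nearly flat at (255,190) with its lid away from the robot. Tin A stands upright on the board at (380,100). Release C and retreat.

```bash
python3 jog.py '0 0 0 0 0 0 0.087;0 0 0 0 0 0 0.087;0 0 0 0 0 0 0.087;0 0 0 0 0 0 0.087;0 0 0 0 0 0 0.087;0 0 -0.04 0 0 0 0.087;0 0 -0.06 0 0 0 0.087;0 0 -0.06 0 0 0 0.087;0.02 0 -0.05 0 -0.15 0 0.087;0 0 0 0 -0.15 0 0.087;0 0 0 0 -0.15 0 0.087;0 0 0 0 -0.15 0 0.087;0 0 0 0 -0.057 0 0.087;0 0 0 0 0 0 0.087'
python3 - <<'E'
from h import *
need();print(np.round(arm.state()['joint_positions'],2))
im,P=snap('top','t12');snap('wrist','w12')
cv2.imwrite('pics/v12.png',cv2.resize(im[150:320,200:410],(735,595),interpolation=2))
E
```

```text
t: 38.67
position: [0.5288, -0.0026, 0.0963]
tool_rot: [3.028, -0.187, 0.029]
wrist_force: [-1.2, 0.9, 0.6]
opening: 0.0869
finger_force: 0.0
t 38.67 p [ 0.5288 -0.0026  0.0963] F [-1.2  0.9  0.6] open 0.0869
axes
 [[ 0.992 -0.124  0.012]
 [-0.122 -0.987 -0.109]
 [ 0.025  0.106 -0.994]]
[ 0.3   0.15 -0.46  1.86  0.19  1.15 -1.93]
```

View pics/v12.png

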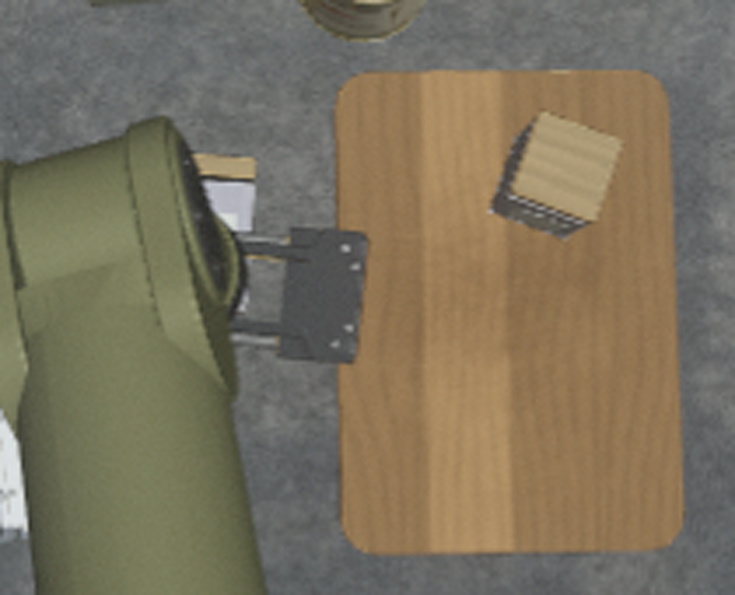

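The top view shows tin A's lid at crop corners (545,112), (623,145), (597,222) and (513,188), and tin C lying with its lid at about (225,167).

Run:
```python
from h import *
P=arm.camera_params('top')
f=lambda uv,z: plane(P,np.array(uv,float)/3.5+[200,150],z)
b=f([(545,112),(623,145),(597,222),(513,188)],.133);c=b.mean(0);print(b.round(3).tolist(),c)
d=b[0]-b[3];print('yaw',np.degrees(np.arctan2(d[1],d[0])))
print('board',f([(335,200),(340,450),(670,200),(682,450),(500,70),(510,553)],.022).round(3).tolist())
print('C lid right corner',f([(256,157),(254,178)],.058).round(3).tolist())
need((*c[:2],.2))
```

```text
[[0.639, -0.209, 0.133], [0.617, -0.258, 0.133], [0.568, -0.24, 0.133], [0.59, -0.186, 0.133]] [ 0.60363072 -0.22335094  0.133     ]
yaw -24.594652627787838
board [[0.598, -0.077, 0.022], [0.423, -0.077, 0.022], [0.594, -0.315, 0.022], [0.418, -0.315, 0.022], [0.69, -0.197, 0.022], [0.351, -0.193, 0.022]]
C lid right corner [[0.624, -0.022, 0.058], [0.61, -0.02, 0.058]]
t 38.77 p [ 0.5274 -0.0024  0.0965] F [-0.4 -0.   0.4] open 0.0867
axes
 [[ 0.992 -0.123  0.013]
 [-0.121 -0.987 -0.11 ]
 [ 0.026  0.108 -0.994]]
[ 0.604 -0.223  0.2  ] -> [ 0.1051  0.2197 -0.0776]
```

```bash
python3 jog.py '0 0 -0.06 0.108 -0.026 0 0;0 0 -0.06 0 0 0.154 0;0 0 0 0 0 0.154 0;0 0 0 0 0 0 0;0 0 0 0 0 0 0'
python3 -c "
from h import *
need((.6036,-.2234,.2),(.6036,-.2234,.1))"
```

```text
t: 39.4
position: [0.526, 0.004, 0.2158]
tool_rot: [3.069, -0.667, -0.001]
wrist_force: [-0.1, 0.1, 0.1]
opening: 0.0447
finger_force: 0.0
t 39.4 p [0.526  0.004  0.2158] F [-0.1  0.1  0.1] open 0.0447
axes
 [[ 0.91  -0.415 -0.001]
 [-0.415 -0.91  -0.   ]
 [-0.001  0.001 -1.   ]]
[ 0.604 -0.223  0.2  ] -> [0.165  0.1747 0.0158]
[ 0.604 -0.223  0.1  ] -> [ 0.0001 -0.0001  0.1   ]
```

```bash
python3 jog.py '0.041 0.0437 0 0 0 0 0;0.041 0.0437 0 0 0 0 0;0.041 0.0437 0 0 0 0 0;0.041 0.0437 0.016 0 0 0 0;0 0 0.05 0 0 0 0;0 0 0.045 0 0 0 0;0 0 0 0 0 0 0'; python3 jog.py '0 0 0.004 0 0 0 0;0 0 0 0 0 0 0'; python3 jog.py '0 0 0.004 0 0 0 0;0 0 0 0 0 0 0'
```

```text
t: 40.28
position: [0.5998, -0.2223, 0.1011]
tool_rot: [-3.068, 0.669, 0.013]
wrist_force: [0.1, -0.3, 1.0]
opening: 0.001
finger_force: 0.0
t: 40.52
position: [0.6042, -0.2234, 0.1036]
tool_rot: [3.069, -0.671, 0.005]
wrist_force: [-0.5, -0.3, 0.0]
opening: 0.0005
finger_force: 0.0
t: 40.78
position: [0.6033, -0.2234, 0.0981]
tool_rot: [-3.069, 0.671, -0.001]
wrist_force: [0.3, 0.4, -0.4]
opening: 0.0005
finger_force: 0.0
```

```bash
for i in 1; do python3 jog.py '0 0 0.003 0 0 0 0;0 0 0 0 0 0 0'; python3 jog.py '0 0 0.003 0 0 0 0;0 0 0 0 0 0 0'; python3 jog.py '0 0 0.003 0 0 0 0;0 0 0 0 0 0 0'; done | grep -E 'posi|force'
```

```text
position: [0.6036, -0.2235, 0.0952]
wrist_force: [0.2, -0.9, 2.5]
finger_force: 1.2
position: [0.6037, -0.2235, 0.0932]
wrist_force: [-0.7, 0.6, 6.7]
finger_force: 3.5
position: [0.6039, -0.2237, 0.0917]
wrist_force: [-4.1, 0.6, 12.5]
finger_force: 6.4
```

```bash
(for i in 1; do python3 jog.py '0 0 0.003 0 0 0 0;0 0 0 0 0 0 0'; python3 jog.py '0 0 0.003 0 0 0 0;0 0 0 0 0 0 0'; python3 jog.py '0 0 0.003 0 0 0 0;0 0 0 0 0 0 0'; done) | grep -E 'posi|wrist_force'
```

```text
position: [0.6048, -0.224, 0.0918]
wrist_force: [-7.7, 2.2, 24.1]
position: [0.6059, -0.2244, 0.0919]
wrist_force: [-11.2, 3.8, 35.4]
position: [0.607, -0.2249, 0.092]
wrist_force: [-13.4, 3.0, 46.2]
```

```bash
python3 jog.py '0 0 -0.02 0 0 0 0;0 0 -0.05 0 0 0 0;0 0 0 0 0 0 0.087;0 0 0 0 0 0 0.087;0 0 0 0 0 0 0.087;0 0 0 0 0 0 0.087;0 0 0 0 0 0 0.087;0 0 0 0 0 0 0.087;0 0 0 0 0 0 0.087'
python3 -c "
from h import *
need((.604,-.2235,.066))"
```

```text
t: 43.4
position: [0.6032, -0.2234, 0.1497]
tool_rot: [-3.069, 0.672, -0.001]
wrist_force: [0.2, -0.5, -1.1]
opening: 0.0625
finger_force: 0.0
t 43.4 p [ 0.6032 -0.2234  0.1497] F [ 0.2 -0.5 -1.1] open 0.0625
axes
 [[ 0.909 -0.418  0.   ]
 [-0.418 -0.909  0.   ]
 [ 0.    -0.    -1.   ]]
[ 0.604 -0.224  0.066] -> [ 0.0007 -0.0002  0.0837]
```

```bash
python3 jog.py '0 0 0 0 0 0 0.087;0 0 0 0 0 0 0.087;0 0 0 0 0 0 0.087;0 0 0 0 0 0 0.087;0 0 0.05 0 0 0 0.087;0 0 0.025 0 0 0 0.087;0 0 0.008 0 0 0 0.087;0 0 0 0 0 0 0.087'; python3 jog.py '0 0 0 0 0 0 0;0 0 0 0 0 0 0;0 0 0 0 0 0 0;0 0 0 0 0 0 0;0 0 0 0 0 0 0;0 0 -0.012 0 0 0 0;0 0 0 0 0 0 0'
python3 -c "
from h import *
need((.635,-.13,.0785))"
```

```text
t: 44.4
position: [0.6035, -0.2234, 0.067]
tool_rot: [-3.069, 0.672, -0.001]
wrist_force: [0.6, -0.5, 0.1]
opening: 0.0871
finger_force: 0.0
t: 45.28
position: [0.6036, -0.224, 0.0795]
tool_rot: [3.068, -0.672, 0.002]
wrist_force: [-1.3, 0.1, -2.8]
opening: 0.058
finger_force: 29.5
t 45.27 p [ 0.6036 -0.224   0.0795] F [-1.3  0.1 -2.8] open 0.058
axes
 [[ 0.908 -0.418  0.001]
 [-0.418 -0.908 -0.001]
 [ 0.002  0.    -1.   ]]
[ 0.635 -0.13   0.078] -> [-0.0108 -0.0986  0.001 ]
```

```bash
python3 jog.py '-0.0036 -0.033 0 0 0 0 0;-0.0036 -0.033 0 0 0 0 0;-0.0036 -0.033 0 0 0 0 0;0 0 0 0 0 -0.12 0;0 0 0 0 0 -0.12 0;0 0 0.006 0 0 0 0;0 0 0.004 0 0 0 0;0 0 0.001 0 0 0 0;0 0 0 0 0 0 0'; python3 jog.py '0 0 0 0 0 0 0.087;0 0 0 0 0 0 0.087;0 0 0 0 0 0 0.087;0 0 0 0 0 0 0.087;0 0 -0.05 0 0 0 0.087;0 0 -0.06 0 0 0 0.087;0 0 -0.05 0 0 0 0.087;0 0 0 0 0 0 0.087'
python3 - <<'E'
from h import *
need((.55,.02,.23))
P=arm.camera_params('wrist');im,P=snap('wrist','w13')
E
```

```text
t: 46.4
position: [0.6347, -0.1291, 0.0676]
tool_rot: [-3.127, 0.301, -0.0]
wrist_force: [0.4, 0.4, -3.1]
opening: 0.0581
finger_force: 29.5
t: 47.4
position: [0.6377, -0.1291, 0.2337]
tool_rot: [3.126, -0.3, 0.016]
wrist_force: [-0.9, 0.3, 0.3]
opening: 0.0868
finger_force: 0.0
t 47.4 p [ 0.6377 -0.1291  0.2337] F [-0.9  0.3  0.3] open 0.0868
axes
 [[ 0.982 -0.19   0.01 ]
 [-0.19  -0.982 -0.002]
 [ 0.01  -0.    -1.   ]]
[0.55 0.02 0.23] -> [-0.1145 -0.1298  0.0025]
```

```bash
python3 jog.py '-0.038 -0.043 0 0 0 0 0.087;-0.038 -0.043 0 0 0 0 0.087;-0.038 -0.043 0 0 0 0 0.087;0 0 0 0 0 0 0.087;0 0 0 0 0 0 0.087'
python3 - <<'E'
from h import *
need()
im,P=snap('wrist','w14');h=cv2.cvtColor(im,cv2.COLOR_BGR2HSV)
m=((abs(h[...,0].astype(int)-118)<12)&(h[...,2]>120)&(h[...,1]>8)).astype(np.uint8);m[270:]=0
for c in cv2.findContours(m,0,2)[0]:
    if cv2.contourArea(c)>300: print('grey',cv2.boundingRect(c),cv2.contourArea(c),cv2.approxPolyDP(c,4,True).reshape(-1,2).tolist())
m=((h[...,0]>8)&(h[...,0]<25)&(h[...,1]>90)).astype(np.uint8);m[270:]=0
for c in cv2.findContours(m,0,2)[0]:
    if cv2.contourArea(c)>300: print('wood',cv2.boundingRect(c),cv2.approxPolyDP(c,4,True).reshape(-1,2).tolist())
E
```

```text
t: 48.08
position: [0.5468, 0.0185, 0.2266]
tool_rot: [3.126, -0.3, -0.002]
wrist_force: [-0.5, 0.1, 0.2]
opening: 0.087
finger_force: 0.0
t 48.08 p [0.5468 0.0185 0.2266] F [-0.5  0.1  0.2] open 0.087
axes
 [[ 0.982 -0.19  -0.001]
 [-0.19  -0.982 -0.001]
 [-0.001  0.001 -1.   ]]
grey (137, 211, 29, 49) 413.5 [[162, 211], [140, 218], [151, 241], [147, 245], [154, 249], [137, 255], [154, 251], [159, 259], [165, 252], [157, 247], [165, 241], [143, 220], [154, 213], [157, 224], [165, 218]]
grey (166, 116, 157, 154) 5359.0 [[313, 119], [259, 125], [271, 207], [264, 204], [260, 178], [168, 208], [168, 216], [174, 209], [256, 184], [285, 268], [293, 269], [273, 211], [265, 207], [322, 199]]
wood (253, 98, 60, 21) [[311, 98], [256, 103], [254, 114], [262, 118], [312, 111]]
wood (355, 0, 205, 270) [[364, 23], [355, 39], [381, 243], [399, 242], [427, 269], [471, 269], [477, 242], [502, 242], [508, 249], [507, 242], [515, 242], [519, 250], [523, 241], [558, 241], [559, 0], [421, 0], [430, 64], [485, 56], [399, 78], [388, 22], [396, 13]]
```

View pics/w14.png

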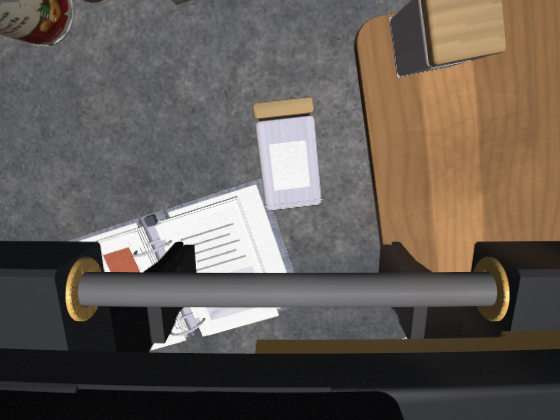

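The last view shows tin C lying with body corners (259,123), (313,119), (321,203) and (267,209), its lid away from the robot at the top. Tin A stands on the board at upper right.

Run:
```python
from h import *
P=arm.camera_params('wrist')
b=plane(P,[(259,123),(313,119),(321,203),(267,209)],.058);print(b.round(4).tolist(),b.mean(0))
l=(b[0]+b[1])/2;k=(b[2]+b[3])/2;u=(l-k)/np.linalg.norm(l-k);print('dir',u,np.degrees(np.arctan2(u[1],u[0])),np.linalg.norm(l-k))
g=l-u*.012;a=g-u*.0175;print('G',g)
t=a[:2]; need((*t,.12),(*t,.0066))
```

```text
[[0.6114, 0.0327, 0.058], [0.6051, -0.0194, 0.058], [0.5211, -0.0128, 0.058], [0.5255, 0.0427, 0.058]] [0.56577378 0.01081847 0.058     ]
dir [ 0.99529059 -0.09693628  0.        ] -5.562775105795905 0.08535092025596624
G [0.59630478 0.00784491 0.058     ]
t 48.12 p [0.5471 0.0177 0.2266] F [0.2 0.4 0.5] open 0.0871
axes
 [[ 0.981 -0.192 -0.001]
 [-0.192 -0.981 -0.   ]
 [-0.001  0.001 -1.   ]]
[0.579 0.01  0.12 ] -> [0.0328 0.0019 0.1066]
[0.579 0.01  0.007] -> [ 1.000e-04 -1.000e-04  1.134e-01]
```

```bash
python3 jog.py '0.0328 0.0019 0.02 0 0 -0.096 0.087;0 0 0.04 0 -0.135 0 0.087;0 0 0 0 -0.135 0 0.087;0 0 0 0 -0.13 0 0.087;0 0 0 0 0 0 0.087'
python3 -c "
from h import *
u=np.array([.9953,-.0969]);t=np.array([.5963,.0079])-.0175*u
need((*t,.06),(*t,.0066))"
```

```text
t: 48.75
position: [0.5796, 0.0089, 0.1619]
tool_rot: [-3.053, 0.151, 0.631]
wrist_force: [-0.3, 0.7, -0.1]
opening: 0.0872
finger_force: 0.0
t 48.75 p [0.5796 0.0089 0.1619] F [-0.3  0.7 -0.1] open 0.0872
axes
 [[ 0.914 -0.099 -0.395]
 [-0.091 -0.995  0.039]
 [-0.397  0.    -0.918]]
[0.579 0.01  0.06 ] -> [ 0.0397 -0.0006  0.0939]
[0.579 0.01  0.007] -> [ 0.0212 -0.      0.049 ]
```

```bash
python3 jog.py '0.02 0 0.047 0 0 0 0.087;0.02 0 0.047 0 0 0 0.087;0.0106 0 0.0245 0 0 0 0.087;0.0106 0 0.0245 0 0 0 0.087;0 0 0 0 0 0 0.087'; python3 jog.py '0 0 0 0 0 0 0;0 0 0 0 0 0 0;0 0 0 0 0 0 0;0 0 0 0 0 0 0;0 0 0 0 0 0 0'
```

```text
t: 49.38
position: [0.5782, 0.0099, 0.0113]
tool_rot: [-3.057, 0.147, 0.622]
wrist_force: [-0.1, -0.1, 0.5]
opening: 0.0867
finger_force: 0.0
t: 50.0
position: [0.5805, 0.0115, 0.0129]
tool_rot: [-3.057, 0.145, 0.617]
wrist_force: [1.3, 1.0, 4.0]
opening: 0.058
finger_force: 29.8
```

```bash
python3 jog.py '-0.02 0 -0.048 0 0 0 0;-0.02 0 -0.048 0 0 0 0;-0.02 0 -0.048 0 0 0 0;0 0 0 0.065 0 0.152 0;0 0 0 0.065 0 0.152 0;0 0 0 0 0 0 0'
python3 -c "
from h import *
need((.57,-.25,.2))"
```

```text
t: 50.75
position: [0.5802, 0.0082, 0.1673]
tool_rot: [-2.931, 0.637, 0.594]
wrist_force: [0.2, -1.7, -3.0]
opening: 0.0584
finger_force: 29.8
t 50.75 p [0.5802 0.0082 0.1673] F [ 0.2 -1.7 -3. ] open 0.0584
axes
 [[ 0.838 -0.415 -0.355]
 [-0.382 -0.91   0.161]
 [-0.389  0.001 -0.921]]
[ 0.57 -0.25  0.2 ] -> [ 0.0774  0.2392 -0.068 ]
```

```bash
python3 jog.py '0.0155 0.048 -0.0136 0 0 0 0;0.0155 0.048 -0.0136 0 0 0 0;0.0155 0.048 -0.0136 0 0 0 0;0.0155 0.048 -0.0136 0 0 0 0;0.0155 0.048 -0.0136 0 0 0 0;0 0 0 0 0.15 0 0;0 0 0 0 0.15 0 0;0 0 0 0 0.15 0 0;0 0 0 0 0.15 0 0;0 0 0 0 0.15 0 0;0.01 0 0.01 0 0.15 0 0;0.01 0 0.01 0 0.15 0 0;0 0 0 0 0.15 0 0;0 0 0 0 0.1 0 0;0 0 0 0 0 0 0'
python3 -c "
from h import *
need();print(np.round(arm.state()['joint_positions'],2))"
```

```text
t: 52.62
position: [0.5912, -0.2561, 0.1844]
tool_rot: [2.623, -0.561, 1.25]
wrist_force: [0.3, -0.0, -3.4]
opening: 0.058
finger_force: 29.8
t 52.62 p [ 0.5912 -0.2561  0.1844] F [ 0.3 -0.  -3.4] open 0.058
axes
 [[ 0.575 -0.41   0.708]
 [-0.257 -0.912 -0.319]
 [ 0.777  0.001 -0.63 ]]
[ 0.7  -0.23 -0.35  2.34 -0.02  0.14 -1.65]
```

```bash
python3 jog.py '-0.022 0 0.018 0 -0.025 0 0;-0.022 0 0.018 0 -0.025 0 0;-0.018 0 0.0155 0 -0.03 0 0;0 0 0 0 0 0 0'
python3 -c "
from h import *
need();print(np.round(arm.state()['joint_positions'],2))"
```

```text
t: 53.12
position: [0.5949, -0.2578, 0.1215]
tool_rot: [2.675, -0.576, 1.164]
wrist_force: [0.3, 0.7, -2.4]
opening: 0.0581
finger_force: 29.8
t 53.12 p [ 0.5949 -0.2578  0.1215] F [ 0.3  0.7 -2.4] open 0.0581
axes
 [[ 0.621 -0.411  0.667]
 [-0.28  -0.911 -0.301]
 [ 0.732  0.    -0.682]]
[ 0.54 -0.1  -0.21  2.34  0.57  0.1  -2.22]
```

```bash
python3 jog.py '-0.012 0 0.011 0 -0.02 0 0;-0.011 0 0.011 0 -0.02 0 0;0 0 0 0 0 0 0'; python3 jog.py '-0.003 0 0.003 0 -0.01 0 0;0 0 0 0 0 0 0'
python3 -c "
from h import *
need();print(np.round(arm.state()['joint_positions'],2))"
```

```text
t: 53.5
position: [0.5955, -0.2578, 0.0914]
tool_rot: [2.702, -0.584, 1.118]
wrist_force: [-0.0, 0.1, -3.5]
opening: 0.0579
finger_force: 29.8
t: 53.75
position: [0.5955, -0.2586, 0.0882]
tool_rot: [2.707, -0.588, 1.108]
wrist_force: [0.3, -0.5, -3.5]
opening: 0.058
finger_force: 29.8
t 53.75 p [ 0.5955 -0.2586  0.0882] F [ 0.3 -0.5 -3.5] open 0.058
axes
 [[ 0.649 -0.414  0.639]
 [-0.297 -0.91  -0.288]
 [ 0.701 -0.003 -0.713]]
[ 0.29 -0.04  0.04  2.34  0.78  0.1  -2.42]
```

```bash
python3 jog.py '-0.004 0 0.004 0 -0.005 0 0;0 0 0 0 0 0 0'; python3 jog.py '-0.003 0 0.003 0 -0.005 0 0;0 0 0 0 0 0 0'
```

```text
t: 54.0
position: [0.5946, -0.2587, 0.0817]
tool_rot: [2.711, -0.589, 1.1]
wrist_force: [0.1, -0.6, -3.3]
opening: 0.0579
finger_force: 29.8
t: 54.25
position: [0.5966, -0.2589, 0.0799]
tool_rot: [2.713, -0.588, 1.099]
wrist_force: [-0.4, -1.9, 3.7]
opening: 0.0579
finger_force: 29.8
```

```bash
python3 jog.py '-0.0045 0 -0.003 0 0 0 0;-0.0045 0 -0.003 0 0 0 0;-0.0045 0 -0.003 0 0 0 0;-0.0045 0 -0.003 0 0 0 0;0 0 0 0 0 0 0'; python3 jog.py '0 0 0 0 0 0 0.07;0 0 0 0 0 0 0.087;0 0 0 0 0 0 0.087;0 0 0 0 0 0 0.087;0 0 0 0 0 0 0.087;0 0 -0.01 0 0 0 0.087;0 0 -0.01 0 0 0 0.087;0 0 -0.02 0 0 0 0.087;0 0 -0.03 0 0 0 0.087;0 0 -0.04 0 0 0 0.087;0 0 -0.04 0 0 0 0.087;0 0 -0.04 0 -0.15 0 0.087;0 0 0 0 -0.15 0 0.087;0 0 0 0 -0.15 0 0.087;0 0 0 0 -0.15 0 0.087;0 0 0 0 -0.15 0 0.087'
python3 - <<'E'
from h import *
need();im,P=snap('top','t15')
h=cv2.cvtColor(im,cv2.COLOR_BGR2HSV);g=im[150:320,290:400]
print(h[199,362],h[300//1,380],im[185:190,325])
b=cv2.imread('pics/t0.png') if 0 else cv2.imread('pics/top0.png')
d=cv2.absdiff(im,b).max(2);m=(d>18).astype(np.uint8);m[:150]=0;m[320:]=0;m[:,:290]=0;m[:,405:]=0
m=cv2.morphologyEx(m,cv2.MORPH_OPEN,np.ones((3,3)))
for r in range(160,310,3): print(r,''.join('#' if v else '.' for v in m[r,290:405]))
E
```

```text
t: 54.88
position: [0.5751, -0.2494, 0.0735]
tool_rot: [2.715, -0.589, 1.094]
wrist_force: [-0.9, 2.7, 4.9]
opening: 0.0574
finger_force: 30.0
t: 56.88
position: [0.5119, -0.2245, 0.1614]
tool_rot: [-3.064, 0.67, 0.016]
wrist_force: [0.4, -0.1, 0.5]
opening: 0.0866
finger_force: 0.0
t 56.88 p [ 0.5119 -0.2245  0.1614] F [ 0.4 -0.1  0.5] open 0.0866
axes
 [[ 0.909 -0.418 -0.009]
 [-0.418 -0.909  0.008]
 [-0.011 -0.003 -1.   ]]
[ 16 115 140] [27 82 59] [[112 149 168]
 [115 150 167]
 [110 149 169]
 [ 83  91  99]
 [ 76  77  83]]
160 ...................................................................................................................
163 ........................########################...................................................................
166 ......................##########################...................................................................
169 ......................##########################...................................................................
172 ....................###.########################.....................................
[... 4730 characters left out ...]
........................................................................##################.#####....
295 ......................................................................................###################.###......
298 .....................................................................................####################.#####....
301 ....................................................................................#########################......
304 ....................................................................................#########################.####.
307 ...................................................................................######################.#########
```

```bash
python3 jog.py '0 0 -0.05 0 0 0 0;-0.021 -0.0455 0 0 0 0 0;-0.021 -0.0455 0 0 0 0 0;-0.021 -0.0455 0 0 0 0 0;-0.021 -0.0455 0 0 0 0 0;-0.021 -0.0455 0 0 0 0 0;-0.021 -0.0455 0 0 0 0 0;0 0 0 0 0 0 0'
python3 - <<'E'
from h import *
need();im,P=snap('top','t16')
b=cv2.imread('pics/top0.png')
d=cv2.absdiff(im,b).max(2);m=(d>14).astype(np.uint8);m[:150]=0;m[320:]=0;m[:,:290]=0;m[:,405:]=0
m=cv2.morphologyEx(m,cv2.MORPH_CLOSE,np.ones((5,5)))
for c in cv2.findContours(m,0,2)[0]:
    if cv2.contourArea(c)>100:
        r=cv2.minAreaRect(c);print(cv2.contourArea(c),r,np.array2string(plane(P,[r[0]],.08).round(3)))
for r in range(160,260,2): print(r,''.join('#' if v else '.' for v in (d>14)[r,300:400]))
E
```

```text
t: 57.92
position: [0.5104, 0.0817, 0.2124]
tool_rot: [-3.065, 0.656, 0.011]
wrist_force: [-0.2, -0.3, -0.8]
opening: 0.0153
finger_force: 0.0
t 57.92 p [0.5104 0.0817 0.2124] F [-0.2 -0.3 -0.8] open 0.0153
axes
 [[ 0.912 -0.409 -0.005]
 [-0.409 -0.912  0.008]
 [-0.008 -0.005 -1.   ]]
874.0 ((367.189697265625, 220.27587890625), (31.753902435302734, 31.196815490722656), 21.801410675048828) [[ 0.557 -0.242  0.08 ]]
832.0 ((323.5, 178.0), (32.0, 29.0), 90.0) [[ 0.659 -0.142  0.08 ]]
160 ....................................................................................................
162 .................................###................................................................
164 ............##########################..............................................................
166 ............##########################..............................................................
168 ...........###########################..............................................................
170 ...........#.############.##.########.................................................
[... 3934 characters left out ...]
......................................................................
248 ....................................................................................................
250 ....................................................................................................
252 ....................................................................................................
254 ....................................................................................................
256 ....................................................................................................
258 ....................................................................................................
```

Run:
```python
from h import *
P=arm.camera_params('top')
c=plane(P,[(370.5,220),(361,205),(388,212),(379,234),(354,228)],.133);print(c.round(4).tolist(),c[1:].mean(0))
im=cv2.imread('pics/t16.png');h=cv2.cvtColor(im,cv2.COLOR_BGR2HSV)
for q in((370,220),(330,177)):print(h[q[1]-1:q[1]+2,q[0]-1:q[0]+2].reshape(-1,3).mean(0))
m=((h[...,0]<25)&(h[...,0]>8)&(h[...,2]>145)&(h[...,1]<110)).astype(np.uint8);m=cv2.morphologyEx(m,2,np.ones((3,3)));m[:155]=0;m[:,:290]=0;m[300:]=0;m[:,400:]=0
for k in cv2.findContours(m,0,2)[0]:
  if cv2.contourArea(k)>200:
    r=cv2.minAreaRect(k);print(r,plane(P,[r[0]],.133 if r[0][0]>345 else .127).round(4))
x=c[1:].mean(0);need((x[0],x[1],.2124))
```

```text
[[0.5529, -0.2388, 0.133], [0.587, -0.2188, 0.133], [0.5702, -0.2789, 0.133], [0.5213, -0.2565, 0.133], [0.5357, -0.2012, 0.133]] [ 0.55353127 -0.23886086  0.133     ]
[ 20.11111111  79.55555556 175.        ]
[ 20.33333333  79.33333333 173.44444444]
((371.3297424316406, 218.29489135742188), (25.889019012451172, 25.889019012451172), 21.250505447387695) [[ 0.5567 -0.2408  0.133 ]]
((327.5, 175.0), (24.0, 29.0), 90.0) [[ 0.6575 -0.1464  0.127 ]]
t 57.98 p [0.5108 0.0782 0.2122] F [-0.3 -1.7 -0.5] open 0.0107
axes
 [[ 0.911 -0.413 -0.006]
 [-0.413 -0.911  0.006]
 [-0.008 -0.003 -1.   ]]
[ 0.554 -0.239  0.212] -> [ 0.1699  0.2711 -0.0024]
```

```bash
python3 jog.py '0.0248 0.0388 0 0 0 0 0;0.0248 0.0388 0 0 0 0 0;0.0248 0.0388 0 0 0 0 0;0.0248 0.0388 0 0 0 0 0;0.0248 0.0388 0 0 0 0 0;0.0248 0.0388 0 0 0 0 0;0.0248 0.0388 0 0 0 0 0;0 0 0.055 0.004 -0.007 0 0;0 0 0.05 0 0 0 0;0 0 0 0 0 0 0'; (python3 jog.py '0 0 0.005 0 0 0 0;0 0 0 0 0 0 0';python3 jog.py '0 0 0.005 0 0 0 0;0 0 0 0 0 0 0';python3 jog.py '0 0 0.005 0 0 0 0;0 0 0 0 0 0 0')| grep -E 'posi|wrist_force'
```

```text
t: 59.22
position: [0.5502, -0.2426, 0.1005]
tool_rot: [-3.057, 0.672, 0.035]
wrist_force: [-0.4, 0.0, 0.6]
opening: 0.0003
finger_force: 0.0
position: [0.556, -0.2428, 0.1024]
wrist_force: [-0.1, 0.9, -1.2]
position: [0.5547, -0.2419, 0.0955]
wrist_force: [0.1, -0.1, -0.7]
position: [0.5553, -0.2421, 0.0918]
wrist_force: [-1.6, 0.1, 6.6]
```

```bash
(python3 jog.py '0 0 0.003 0 0 0 0;0 0 0 0 0 0 0';python3 jog.py '0 0 0.003 0 0 0 0;0 0 0 0 0 0 0';python3 jog.py '0 0 0.003 0 0 0 0;0 0 0 0 0 0 0';python3 jog.py '0 0 -0.03 0 0 0 0;0 0 -0.06 0 0 0 0.087;0 0 0 0 0 0 0.087')| grep -E 'posi|wrist_force'
python3 -c "
from h import *
need((.6575,-.1464,.19))"
```

```text
position: [0.5562, -0.2425, 0.0918]
wrist_force: [-4.1, 1.5, 18.8]
position: [0.5571, -0.2429, 0.0918]
wrist_force: [-9.2, 2.3, 30.4]
position: [0.558, -0.2434, 0.0919]
wrist_force: [-11.6, 4.9, 42.7]
position: [0.559, -0.2442, 0.1771]
wrist_force: [0.5, 0.1, -0.2]
t 61.1 p [ 0.559  -0.2442  0.1771] F [ 0.5  0.1 -0.2] open 0.0132
axes
 [[ 0.909 -0.417 -0.   ]
 [-0.417 -0.909  0.009]
 [-0.004 -0.008 -1.   ]]
[ 0.658 -0.146  0.19 ] -> [ 0.0487 -0.1301 -0.0121]
```

Run:
```python
from h import *
P=arm.camera_params('top');K=np.array([[P['fx'],0,P['cx']],[0,P['fy'],P['cy']],[0,0,1]]);E=np.linalg.inv(P['extrinsics'])
def pr(c,yaw,z):
    q=[[c[0]+.029*(a*np.cos(yaw)-b*np.sin(yaw)),c[1]+.029*(a*np.sin(yaw)+b*np.cos(yaw)),z] for a,b in((1,1),(1,-1),(-1,-1),(-1,1))]
    return cv2.projectPoints(np.array(q),cv2.Rodrigues(E[:3,:3])[0],E[:3,3],K,np.array(P['dist']))[0].reshape(-1,2).round(1).tolist()
for z in(.127,.022): print('A placed',pr((.635,-.13),-.19,z))
for z in(.127,.022): print('C',pr((.5567,-.2408),-.43,z))
im=cv2.imread('pics/t16.png');d=cv2.absdiff(im,cv2.imread('pics/top0.png')).max(2)
print(im[170:196:3,312:342:2].mean(2).astype(int))
```

```text
A placed [[310.0, 170.3], [335.2, 174.7], [331.2, 199.6], [305.8, 195.2]]
A placed [[307.1, 178.7], [330.1, 182.7], [326.4, 205.4], [303.3, 201.4]]
C [[363.8, 201.7], [387.5, 211.9], [377.8, 235.5], [354.0, 225.2]]
C [[356.0, 207.3], [377.6, 216.6], [368.7, 238.1], [347.1, 228.7]]
[[ 99 144 143 141 142 142 143 142 139 139 142 140 143 121 131]
 [ 89 154 155 152 156 154 153 151 151 150 150 150 150 138 137]
 [ 81 148 148 151 149 150 150 149 147 146 146 147 146 144 138]
 [ 70 144 146 147 147 146 147 145 145 145 143 144 144 152 141]
 [ 78 149 154 155 155 153 149 149 150 150 151 152 149 148 136]
 [ 76 140 150 150 148 149 148 149 150 148 152 152 150 140 137]
 [ 72  64  67  68  66  79  93  90  91  97 107 104  99 136 138]
 [ 77  85  87  99  97  98  98  97 102  96  84 103 143 134 137]
 [122  90 122 127 116 114 119 110 107 120 133 135 140 134 137]]
```

```bash
python3 jog.py '0 0 -0.03 0.008 -0.004 -0.143 0.087;0 0 0 0 0 -0.143 0.087;0 0 0 0 0 -0.143 0.087;0 0 0 0 0 0 0.087;0 0 0 0 0 0 0.087'
python3 - <<'E'
from h import *
c=plane(arm.camera_params('top'),[(325.3,175.2)],.127)[0];print(c)
need((c[0],c[1],.2),(c[0],c[1],.067))
E
```

```text
t: 61.72
position: [0.5555, -0.2432, 0.2004]
tool_rot: [-3.119, 0.006, 0.019]
wrist_force: [-0.8, 0.1, -0.3]
opening: 0.0624
finger_force: 0.0
[ 0.65713301 -0.14134515  0.127     ]
t 61.73 p [ 0.5555 -0.2432  0.2004] F [-0.8  0.1 -0.3] open 0.0624
axes
 [[ 1.    -0.004 -0.012]
 [-0.004 -1.     0.022]
 [-0.012 -0.022 -1.   ]]
[ 0.657 -0.141  0.2  ] -> [ 0.1013 -0.1022  0.0014]
[ 0.657 -0.141  0.067] -> [0.0016 0.0029 0.133 ]
```

```bash
python3 jog.py '0.0338 -0.0341 0 -0.022 0.012 0 0.087;0.0338 -0.0341 0 0 0 0 0.087;0.0338 -0.0341 0 0 0 0 0.087;0 0 0 0 0 0 0.087;0 0 0 0 0 0 0.087'
python3 -c "
from h import *
need((.657,-.1413,.09))
im,P=snap('wrist','w17');h=cv2.cvtColor(im,cv2.COLOR_BGR2HSV)
m=((h[...,0]<25)&(h[...,0]>8)&(h[...,2]>145)&(h[...,1]<115)).astype(np.uint8);m=cv2.morphologyEx(m,2,np.ones((5,5)));m[268:]=0
for k in cv2.findContours(m,0,2)[0]:
  if cv2.contourArea(k)>800: print(cv2.contourArea(k),cv2.boundingRect(k),cv2.approxPolyDP(k,6,True).reshape(-1,2).tolist())
K=np.array([[P['fx'],0,P['cx']],[0,P['fy'],P['cy']],[0,0,1]]);E=np.linalg.inv(P['extrinsics'])
print(cv2.projectPoints(np.array([[.657+a*.029,-.1413+b*.029,.127] for a,b in((1,1),(1,-1),(-1,-1),(-1,1))]),cv2.Rodrigues(E[:3,:3])[0],E[:3,3],K,np.array(P['dist']))[0].reshape(-1,2).round(0).tolist())"
```

```text
t: 62.35
position: [0.6569, -0.1417, 0.2009]
tool_rot: [3.14, -0.004, -0.001]
wrist_force: [0.8, -1.0, -0.1]
opening: 0.0871
finger_force: 0.0
t 62.35 p [ 0.6569 -0.1417  0.2009] F [ 0.8 -1.  -0.1] open 0.0871
axes
 [[ 1.    -0.003 -0.001]
 [-0.003 -1.    -0.001]
 [-0.001  0.001 -1.   ]]
[ 0.657 -0.141  0.09 ] -> [ 0.0002 -0.0005  0.1109]
5269.5 (249, 167, 76, 73) [[249, 169], [253, 239], [323, 236], [323, 167]]
1998.5 (455, 0, 93, 133) [[465, 0], [457, 126], [547, 132], [468, 125], [479, 0]]
13391.0 (163, 0, 136, 125) [[184, 0], [163, 44], [165, 70], [181, 98], [225, 124], [249, 122], [276, 106], [298, 60], [277, 4]]
[[247.0, 170.0], [325.0, 169.0], [323.0, 243.0], [249.0, 243.0]]
```

```bash
python3 jog.py '0 0 0.06 0 0 0 0.087;0 0 0.05 0 0 0 0.087;0 0 0.024 0 0 0 0.087;0 0 0 0 0 0 0.087'; python3 jog.py '0 0 0 0 0 0 0;0 0 0 0 0 0 0;0 0 0 0 0 0 0;0 0 0 0 0 0 0;0 0 0 0 0 0 0;0 0 -0.012 0 0 0 0;-0.02 0 0 0 0 0 0;-0.015 0 0 0 0 0 0;0 0 0.007 0 0 0 0;0 0 0.005 0 0 0 0;0 0 0 0 0 0 0'; python3 jog.py '0 0 0 0 0 0 0.087;0 0 0 0 0 0 0.087;0 0 0 0 0 0 0.087;0 0 0 0 0 0 0.087;0 0 -0.05 0 0 0 0.087;0 0 -0.06 0 0 0 0.0;0 0 0 0 0 0 0;0 0 0 0 0 0 0;0 0 0 0 0 0 0;0 0 0 0 0 0 0;0 0 0 0 0 0 0;0 0 0 0 0 0 0;0 0 0 0 0 0 0'
```

```text
t: 62.9
position: [0.6547, -0.1429, 0.0652]
tool_rot: [3.141, -0.007, -0.007]
wrist_force: [-0.6, 0.5, 0.5]
opening: 0.0873
finger_force: 0.0
t: 64.28
position: [0.6232, -0.141, 0.0682]
tool_rot: [3.141, -0.002, 0.002]
wrist_force: [-1.9, -0.1, 3.5]
opening: 0.0577
finger_force: 30.0
t: 65.9
position: [0.6223, -0.141, 0.1774]
tool_rot: [3.141, -0.002, 0.001]
wrist_force: [-0.8, -0.1, -0.8]
opening: 0.0146
finger_force: 0.0
```

```bash
python3 jog.py '0 0 0.05 0 0 0 0;0 0 0.03 0 0 0 0;0 0 0 0 0 0 0'; (python3 jog.py '0 0 0.005 0 0 0 0;0 0 0 0 0 0 0';python3 jog.py '0 0 0.004 0 0 0 0;0 0 0 0 0 0 0';python3 jog.py '0 0 0.003 0 0 0 0;0 0 0 0 0 0 0')| grep -E 'posi|wrist_force'
```

```text
t: 66.28
position: [0.621, -0.1408, 0.0956]
tool_rot: [-3.141, 0.002, 0.005]
wrist_force: [0.6, -0.0, 0.4]
opening: 0.0005
finger_force: 0.0
position: [0.6229, -0.1411, 0.0934]
wrist_force: [-0.3, -0.2, -0.0]
position: [0.6235, -0.1413, 0.0917]
wrist_force: [-2.7, 1.4, 10.9]
position: [0.6244, -0.1414, 0.0918]
wrist_force: [-6.4, 0.7, 21.9]
```

```bash
python3 jog.py '0 0 -0.03 0 0 0 0;0 0 -0.06 0 0 0 0;0 0 -0.05 0 0 0 0;-0.04 -0.045 0 0 0 0 0;-0.03 -0.05 0 0 0 0 0;-0.02 -0.05 0 0 0 0 0;0 -0.05 0 0 0 0 0;0 -0.05 0 0 0 0 0;0 0 0 0 0 0 0'
python3 - <<'E'
from h import *
need();im,P=snap('top','t18');b=cv2.imread('pics/top0.png')
d=cv2.absdiff(im,b).max(2);m=(d>14).astype(np.uint8);m[:150]=0;m[320:]=0;m[:,:290]=0;m[:,405:]=0
m=cv2.morphologyEx(m,cv2.MORPH_CLOSE,np.ones((5,5)))
for c in cv2.findContours(m,0,2)[0]:
    if cv2.contourArea(c)>100:
        r=cv2.minAreaRect(c);print(cv2.contourArea(c),r,plane(P,[r[0]],.075).round(3))
K=np.array([[P['fx'],0,P['cx']],[0,P['fy'],P['cy']],[0,0,1]])
o=cv2.imread('pics/t4.png');print('jars', cv2.absdiff(im,b)[110:150,175:222].max(2).mean(), 'leaf',cv2.absdiff(im,o)[245:310,138:190].mean())
E
```

```text
t: 68.15
position: [0.5319, 0.11, 0.2263]
tool_rot: [-3.14, -0.012, -0.003]
wrist_force: [-0.3, -1.5, -0.3]
opening: -0.0
finger_force: 0.0
t 68.15 p [0.5319 0.11   0.2263] F [-0.3 -1.5 -0.3] open -0.0
axes
 [[ 1.     0.007  0.002]
 [ 0.007 -1.     0.002]
 [ 0.002 -0.002 -1.   ]]
866.0 ((367.137939453125, 220.15518188476562), (31.568206787109375, 31.382511138916016), 21.801406860351562) [[ 0.558 -0.243  0.075]]
807.5 ((324.0149841308594, 192.79925537109375), (30.761571884155273, 29.513134002685547), 87.1375961303711) [[ 0.625 -0.143  0.075]]
jars 4.819148936170213 leaf 74.85187376725838
```

Run:
```python
from h import *
for n,f in(('top','t4'),('scene','s4')):
    im,P=snap(n,n+'19')
    for g,l in((cv2.imread(f'pics/{f}.png'),'then'),(im,'now')):
        h=cv2.cvtColor(g,cv2.COLOR_BGR2HSV);m=((h[...,0]<8)&(h[...,1]>130)&(h[...,2]>90)).astype(np.uint8);m[:230]=0
        if n=='top': m[:,:130]=0
        print(n,l,[(cv2.boundingRect(c)) for c in cv2.findContours(m,0,2)[0] if cv2.contourArea(c)>15])
    if n=='top': print('page',im[250:305:8,145:185:8].mean(2).astype(int).tolist())
```

```text
top then []
top now []
page [[103, 113, 117, 123, 119], [96, 107, 117, 123, 123], [92, 109, 115, 121, 125], [91, 109, 116, 121, 127], [86, 108, 110, 118, 127], [84, 98, 108, 119, 124], [81, 94, 107, 118, 123]]
scene then []
scene now []
```

```bash
python3 jog.py '0 0.06 0 0 0 0 0;0 0.06 0 0 0 0 0;0 0.06 0 0 0 0 0;0 0 0 0 0 0 0;0 0 0 0 0 0 0'
python3 - <<'E'
from h import *
im,P=snap('top','t20')
for f in('t9','t4'): print(f,cv2.absdiff(im,cv2.imread(f'pics/{f}.png'))[245:300,142:185].mean())
print(cv2.absdiff(im,cv2.imread('pics/t9.png'))[240:300,200:245].mean()); print(np.abs(arm.state()['dq']).max())
E
```

```text
t: 68.92
position: [0.5321, -0.077, 0.2254]
tool_rot: [-3.141, 0.007, -0.001]
wrist_force: [0.5, 0.3, -0.3]
opening: 0.0004
finger_force: 0.0
t9 1.2817477096546863
t4 2.4369274136716
1.2093827160493826
0.018676451661238783
```

Both pages are unchanged since the turn, and the tins stand on the board with their lids home. Handing in.

```bash
python3 -c "
from rig import arm
print(arm.hand_in())"
```

```text
the job is handed in; nothing more can be done
None
```

The job is handed in at about 69 s of the 210 s, with no verdict returned: the top leaf lies turned over on the left stack with the second leaf still on the right, both tins found stand upright on the board with their lids pressed home, and the spice jars are where they were.

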